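# Load spacer rings onto the sprung check scale down to its mark

## Task

Make up a kit weight on the sprung check scale: one at a time, take steel spacer rings from the tray and lower each gently over the scale's upright post until it lies flat on the pan or on the ring below, never dropping one or forcing the pan down well below its mark. Keep adding rings until the pointer comes to rest between the two black lines on the gauge plate, then stop; leave the rings that are not needed in the tray and everything else where it is.

Things in the scene. Friction and masses are not known exactly. Their poses are not given: they have to be found in the camera images.
- pan_top (a point): Centre of the upper face of the check scale's round steel pan: a disc 40 mm across, 4 mm thick, moving only straight up and down, with open space under its rim. z up; x points to the gauge plate. A steel post stands on the pan (see post_near). Rings slid over the post rest on the pan, then on one another.
- post_near (a point): Point on the pan's axis, 46 mm above its upper face, sinking with it; axes as pan_top. The post: upright steel, 16 mm across, flat top, 46 mm high above the pan. It is an eccentric post: its axis stands 4 mm to one side of this point, in a direction that differs each time but stays during the job (held by friction, about 12 N at the side).
- pan (a joint): How far the pan has sunk, in m: 0 at its highest (upper face 90.5 mm above the bench), 0.036 at the bottom stop. Spring 218 N/m (4.6 mm per newton), damped, at rest in half a second. An unknown fixed ballast has it sunk 4 to 12 mm at the start; one ring sinks it about 6 mm more. Mark: 0.024; the two lines: 0.020 and 0.028.
- pointer (a point): Tip of the pan's dark steel pointer: a 4 mm wide arm reaching 89 mm from the pan's centre along the scale's x through the slot of the gauge plate, ending in a cross-bar 16 mm wide, 3 mm thick in front of the plate. It rides 5.5 mm below the pan's upper face.
- mark (a point): The mark: half-way between the two black lines (8 mm apart) on the outer (+x) face of the scale's white slotted gauge plate, 61 mm above the bench.
- scale: The check scale: fixed grey base 150 x 100 mm, 22 mm high, reaching 55 mm to -x and 95 mm to +x of the pan's axis; origin on the bench under the pan's axis, z up. Its white gauge plate, 44 mm wide, 4 mm thick, top 112 mm above the bench, stands 82 mm from the pan's axis along x.
- tray: Fixed grey plastic tray, 170 x 170 mm, 6 mm thick; origin at the centre of its underside, z up. Four raised round seats, 36 mm across, tops 18 mm above the bench, stand at +-53 mm along the tray's x and y; one loose ring lies on each.
- bush: Loose brass bush, 22 mm across, 20 mm high, standing in the middle of the tray; origin under its centre. Not part of the job.
- vial_a: Clear glass capped vial, 24 mm across, 45 mm high, on the bench; origin under its centre. Not part of the job.
- vial_b: Amber glass capped vial, 24 mm across, 45 mm high, on the bench; origin under its centre. Not part of the job.
- end_cap: Solid aluminium disc, 72 mm across, 18 mm high, on the bench near the robot; origin under its centre. Not part of the job.
- jar: White jar, 60 mm across, 80 mm high, on the bench; origin under its centre. Not part of the job.
- can: Aluminium can, 56 mm across, 70 mm high, on the bench; origin under its centre. Not part of the job.
- ring0_mid (a point): Centre (half-way up, on the axis) of a loose flat steel ring: 50 mm outside, 19 mm bore, 10 mm thick, 134 g (within 7 %); z along its axis. Starts on a tray seat, mid-plane 23 mm above the bench, overhanging the seat by 7 mm all round, so fingertips may reach up to 10 mm below its underside. The four rings are alike.
- ring0: The same ring; origin at the centre of its underside.
- ring1_mid (a point): Centre (half-way up, on the axis) of a loose flat steel ring: 50 mm outside, 19 mm bore, 10 mm thick, 134 g (within 7 %); z along its axis. Starts on a tray seat, mid-plane 23 mm above the bench, overhanging the seat by 7 mm all round, so fingertips may reach up to 10 mm below its underside. The four rings are alike.
- ring1: The same ring; origin at the centre of its underside.
- ring2_mid (a point): Centre (half-way up, on the axis) of a loose flat steel ring: 50 mm outside, 19 mm bore, 10 mm thick, 134 g (within 7 %); z along its axis. Starts on a tray seat, mid-plane 23 mm above the bench, overhanging the seat by 7 mm all round, so fingertips may reach up to 10 mm below its underside. The four rings are alike.
- ring2: The same ring; origin at the centre of its underside.
- ring3_mid (a point): Centre (half-way up, on the axis) of a loose flat steel ring: 50 mm outside, 19 mm bore, 10 mm thick, 134 g (within 7 %); z along its axis. Starts on a tray seat, mid-plane 23 mm above the bench, overhanging the seat by 7 mm all round, so fingertips may reach up to 10 mm below its underside. The four rings are alike.
- ring3: The same ring; origin at the centre of its underside.
Not all that is in view belongs to the job. Of the things that look like the tray, the smaller one is meant. Leave any pink look-alike of the ring1 alone.

How it is judged:
By the outcome, as a careful person would: the job done as asked, in the order asked, and still so for the second after the job is handed in, with the robot touching nothing.
It also fails if it takes over 72 s, if anything falls off the work surface, if the arm or the gripper's body presses on something with over 40 N, if the wrist force passes 120 N, or if a joint passes its speed limit or range.

## Robot

A 6-joint arm with a two-finger parallel gripper is mounted at the origin on the work surface. World frame = base frame: x ahead of the robot, y to its left, z up, the work surface at z = 0. Lengths are in mm, angles in rad, forces in N, time in s.
With the tool pointing down it reaches from about 250 to 725 mm from the base axis. Payload 9.7 kg.
Tool frame: the origin (TCP) lies at the very end of the fingers, on their centre line; the grasp point (between the pads) lies 19 mm behind it; z points along the fingers, y is the direction in which the jaws open and shut (so a half turn about z gives the same grasp; the last joint's range is limited). The gripper opens to 85 mm and grips with 20 to 120 N. Pads are 22 mm wide; open, the fingers measure 114 mm over their backs; the gripper's body (76 mm by 85 mm) begins 54 mm behind the grasp point. The pads swing forward as they close: fully open they stand 13 mm farther back than shut.
Start: joints at [1.217, 0.087, 0.176, 1.66, 0, 1.571], TCP at [190.553, 515.933, 231.284] pointing down, gripper open.
Joint ranges: [-3.13, 3.13], [-0.85, 1.81], [-1.15, 1.24], [-2.2, 2.28], [-1.44, 1.52], [-3.14, 3.14]. Speed limits (rad/s): [2.22, 2.22, 2.57, 3.14, 3.14, 3.14].

## Interface

Orientations are given as a 3x3 rotation matrix whose columns are the frame's x, y, z axes.
In Python, from workcell import r gives the robot as it stands.
- The arm moves only by the tool arm_command, never from a script. Its arguments are lists of equal length, an entry for each row: "hand": the opening, from 0 (shut) to 1 (fully open); "travel": the shift along the tool's x, y, z in units of 25 mm (1.0 is 25 mm), a list of three; "turn": the turn about the tool's z in units of 6 degrees (1.0 is 6 degrees). A call has 1 to 8 rows; each row is the pose to reach, as a shift and turn from the pose measured when the call began, along the tool's axes at that moment; what a row does not reach only later rows make up. A row lasts 1/10 s, in which the tool goes at most 50 mm and 8.59 degrees, less where a joint would pass 70% of its speed; a pose out of reach is approached as far as the arm can. A call with a gripper value outside its range is refused whole. The fingers move at their own pace and stop on an object; "grip_force" is the grip in N (left out, the last holds). Time passes only in rows, so rows that repeat a pose let the fingers close. It gives the time, the measured TCP pose, the force and the opening at its end, in the units of the state.
- r.state(): the state, without advancing time (a new reading comes with each control period).
- r.grab_frame(name): name is "scene" or "top"; returns a dict with "image" (420x560x3 uint8, blue, green, red), "K" (3x3 intrinsics, pixels), "pose" (4x4, takes a point from camera to world coordinates). Camera axes: x right, y up, looking along -z (the intrinsics and any distortion apply to the point x, -y, -z); pixel columns grow to the right and rows downward; lengths in mm; the calibration is good to about 2 mm. A picture is of the moment at which its call begins. There is no depth.
- r.close_job(): hands the job in, once; it reports no verdict.
The state is a dict: "time_s": time; "joints": joint angles; "joint_velocities": joint speeds; "joint_torque": joint torques, N m; "tool_pos": TCP position; "tool_rot": TCP orientation; "ft_force": force on the tool from outside, world axes, zero at the start; "ft_torque": the same for the moment, N m; "finger_gap": finger opening in mm.
Only numpy, scipy, OpenCV 4.12 (cv2) and the standard library are available. Lean on these libraries where they do the work, as an engineer would, in place of code of your own. Each camera call takes 0.05 s, during which the arm holds its last target.

## Working session

There is one attempt and no reset: what is moved stays moved. The work goes in short steps, Python scripts to look and compute and a tool call to move; the robot and the scene stay as the last step left them, time stands still between calls to the robot, and variables do not carry over. Pictures are saved under pics/ and viewed, and the job is handed in when it is done.

Besides the shell and the picture viewer there is one more tool, called as a command line: name --pt "numbers of a row" for each row, then --argument value for the rest. arm_command: Moves the arm, as the interface text tells. Its arguments: {"type":"object","properties":{"hand":{"type":"array","items":{"type":"number"}},"travel":{"type":"array","items":{"type":"array","items":{"type":"number"}}},"turn":{"type":"array","items":{"type":"number"}},"grip_force":{"type":"number"}},"required":["hand","travel","turn"]}

```bash
ls; mkdir -p pics; python3 - <<'E'
from workcell import r
import cv2
s=r.state(); print(s)
for n in("scene","top"):
    f=r.grab_frame(n); cv2.imwrite(f"pics/{n}0.png",f["image"]); print(n,f["K"],f["pose"],[k for k in f])
E
```

```text
pics
{'time_s': 0.0, 'joints': array([ 1.21698161e+00,  8.74943795e-02,  1.75134898e-01,  1.65979990e+00,
       -4.71586759e-06,  1.57075073e+00]), 'joint_velocities': array([-0.00077182,  0.00060952, -0.00061237,  0.00059844, -0.00045385,
        0.00046569]), 'joint_torque': array([-1.53826804e-03, -5.20380163e+01,  4.64816236e+01,  1.62492710e-02,
       -7.22503546e-05, -2.51183769e-05]), 'tool_pos': array([190.48607034, 515.71880557, 230.56460249]), 'tool_rot': array([[-9.38073621e-01,  3.46435654e-01, -4.67847156e-04],
       [ 3.46435970e-01,  9.38072747e-01, -1.28026195e-03],
       [-4.65371823e-06, -1.36305904e-03, -9.99999071e-01]]), 'ft_force': array([-0.03506609,  0.43264749,  0.81312728]), 'ft_torque': array([ 0.02591878, -0.04039544, -0.05091078]), 'finger_gap': 85.36947414160652}
scene [[420.70182302   0.         275.87715741]
 [  0.         420.70182302 205.59806067]
 [  0.           0.           1.        ]] [[ 3.21051906e-01 -6.61128271e-01  6.78111409e-01  1.20726986e+03]
 [ 9.47009219e-01  2.31639317e-01 -2.22523631e-01 -2.49534539e+02]
 [-9.96060038e-03  7.13619391e-01  7.00462812e-01  8.44346727e+02]
 [ 0.00000000e+00  0.00000000e+00  0.00000000e+00  1.00000000e+00]] ['image', 'K', 'pose']
top [[442.92467289   0.         283.84519353]
 [  0.         442.92467289 213.07486256]
 [  0.           0.           1.        ]] [[-2.92411382e-02  9.91835961e-01 -1.24122448e-01  3.03835462e+02]
 [-9.99555793e-01 -2.82988445e-02  9.34832823e-03  8.32601089e+00]
 [ 5.75948627e-03  1.24340667e-01  9.92222872e-01  1.50409557e+03]
 [ 0.00000000e+00  0.00000000e+00  0.00000000e+00  1.00000000e+00]] ['image', 'K', 'pose']
```

View pics/scene0.png

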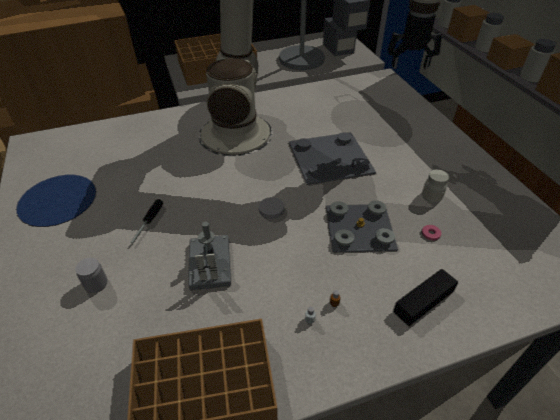

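View pics/top0.png

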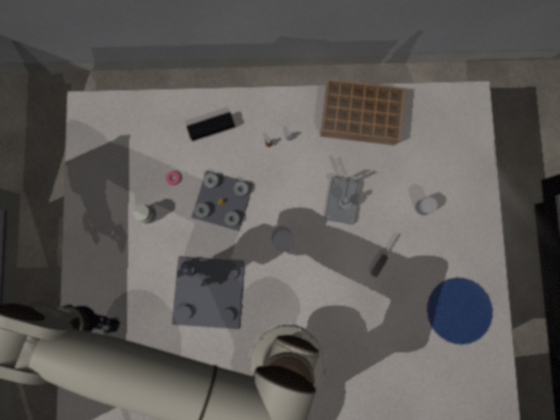

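```bash
python3 - <<'E'
import cv2
a=cv2.imread("pics/scene0.png");b=cv2.imread("pics/top0.png")
def c(im,x0,y0,x1,y1,k,n):
    o=cv2.resize(im[y0:y1,x0:x1],None,fx=k,fy=k,interpolation=cv2.INTER_CUBIC)
    o=cv2.convertScaleAbs(o,alpha=1.3,beta=15); cv2.imwrite(n,o)
c(a,315,190,415,260,8,"pics/s_tray.png")
c(a,175,210,245,300,6,"pics/s_scale.png")
c(b,180,160,260,240,7,"pics/t_tray.png")
c(b,310,145,400,235,6,"pics/t_scale.png")
E
```

```text
(no output)
```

View pics/s_tray.png

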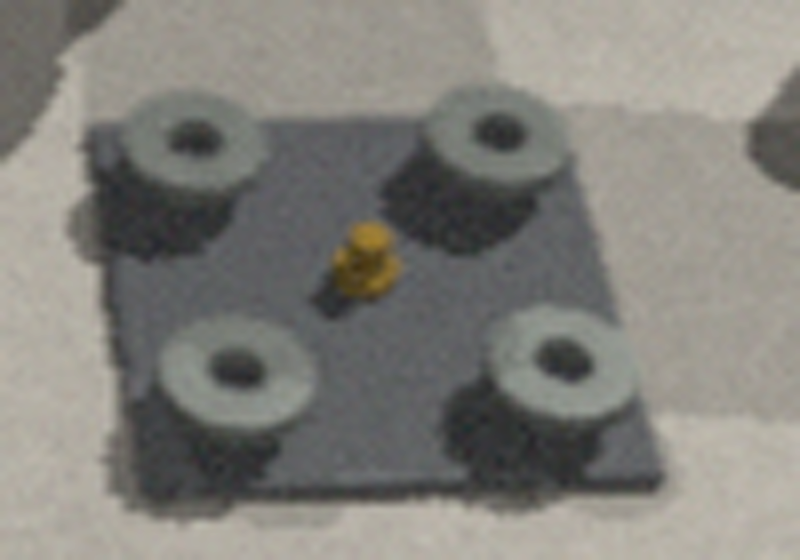

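View pics/s_scale.png

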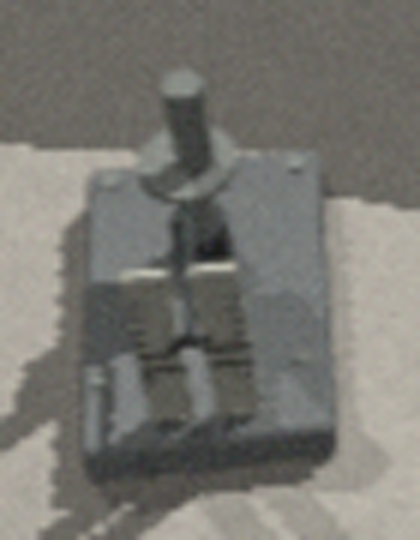

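View pics/t_tray.png

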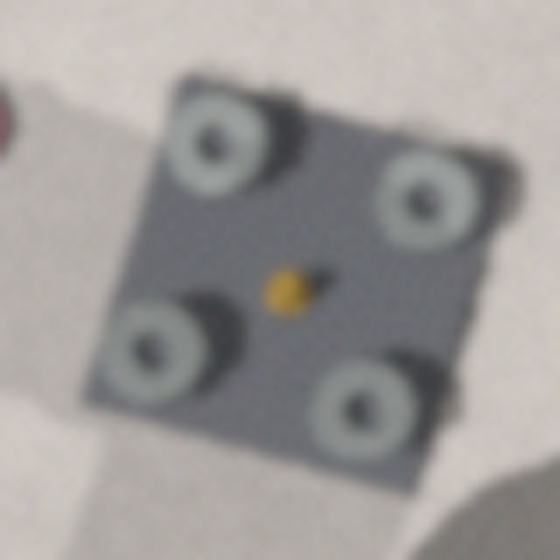

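View pics/t_scale.png

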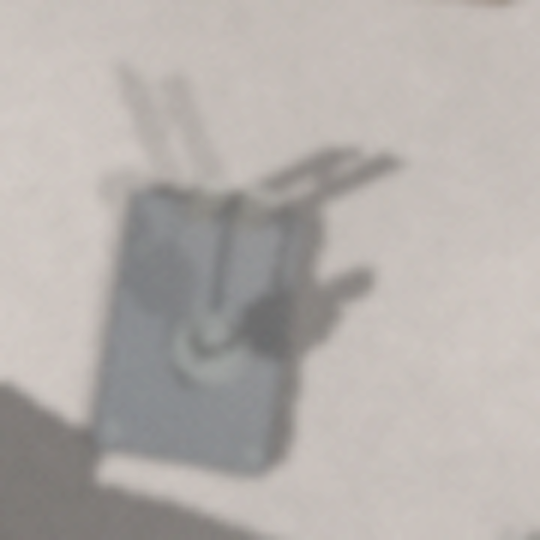

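```bash
cat > h.py <<'E'
import numpy as np, cv2
from scipy.optimize import minimize
from scipy.ndimage import map_coordinates
import pickle
def proj(f,P):
    P=np.atleast_2d(P).astype(float); T=f["pose"]
    c=(P-T[:3,3])@T[:3,:3]; q=np.c_[c[:,0],-c[:,1],-c[:,2]]
    K=f["K"]; return np.c_[K[0,0]*q[:,0]/q[:,2]+K[0,2],K[1,1]*q[:,1]/q[:,2]+K[1,2]]
def ray(f,u,v):
    K=f["K"];d=np.array([(u-K[0,2])/K[0,0],-(v-K[1,2])/K[1,1],-1.]);T=f["pose"]
    return T[:3,3],T[:3,:3]@d
def onplane(f,u,v,z):
    o,d=ray(f,u,v); return o+d*(z-o[2])/d[2]
def tri(fa,pa,fb,pb):
    o1,d1=ray(fa,*pa);o2,d2=ray(fb,*pb)
    A=np.c_[d1,-d2];t=np.linalg.lstsq(A,o2-o1,rcond=None)[0]
    a=o1+d1*t[0];b=o2+d2*t[1]; return (a+b)/2,np.linalg.norm(a-b)
def circ(c,r,n=72):
    t=np.linspace(0,2*np.pi,n,endpoint=False); c=np.asarray(c,float)
    return np.c_[c[0]+r*np.cos(t),c[1]+r*np.sin(t),np.full(n,c[2])]
def samp(f,P):
    g=f["image"].astype(float).mean(2); uv=proj(f,P)
    return map_coordinates(g,[uv[:,1],uv[:,0]],order=1,mode="nearest")
def borescore(f,c):
    s=0
    # dark bore inside bright annulus
    s+=np.median(samp(f,circ(c,12.5)))+np.median(samp(f,circ(c,16)))+np.median(samp(f,circ(c,20)))
    s-=1.0*np.mean(samp(f,circ(c,6.5)))+np.mean(samp(f,circ(c,3)))
    a=samp(f,circ(c,22)); b=samp(f,circ(c,28)); 
    s+=.3*np.mean(np.minimum(np.abs(a-b),40)) - .5*a.std()-.5*samp(f,circ(c,15)).std()
    return s
def fitring(f,c0,z,rng=8):
    best=None
    for st in (2,.5,.15):
        g=np.arange(-rng,rng+1e-9,st); c=c0 if best is None else best[1]
        best=max(((borescore(f,(c[0]+a,c[1]+b,z)),(c[0]+a,c[1]+b)) for a in g for b in g),key=lambda q:q[0])
        rng=st*1.5
    return best[1],best[0]
def grab(r,tag):
    o={}
    for n in("scene","top"):
        f=r.grab_frame(n);o[n]=f;cv2.imwrite(f"pics/{n}_{tag}.png",f["image"])
    pickle.dump(o,open(f"pics/{tag}.pkl","wb"));return o
def load(tag):return pickle.load(open(f"pics/{tag}.pkl","rb"))
def crop(f,x0,y0,x1,y1,k,n,draw=()):
    o=cv2.resize(f["image"][y0:y1,x0:x1],None,fx=k,fy=k,interpolation=cv2.INTER_CUBIC)
    o=cv2.convertScaleAbs(o,alpha=1.3,beta=15)
    for P,col in draw:
        for u,v in (proj(f,P)): cv2.circle(o,(int((u+.5-x0)*k),int((v+.5-y0)*k)),1,col,-1)
    cv2.imwrite(n,o)
E
python3 - <<'E'
from workcell import r
from h import *
o=grab(r,"a");s,t=o["scene"],o["top"]
# rings: pixel in top crop /7 +(180,160) ; scene crop /8+(315,190)
T=[(213,145),(424,202),(150,350),(361,408)]
S=[(195,137),(498,131),(237,368),(565,360)]
tp=[(180+a/7-.5,160+b/7-.5) for a,b in T]; sp=[(315+a/8-.5,190+b/8-.5) for a,b in S]
for p in tp: print("top",np.round(p,1),np.round(onplane(t,*p,28),1))
for p in sp: print("scene",np.round(p,1),np.round(onplane(s,*p,28),1))
E
```

```text
top [209.9 180.2] [607.7 241.4  28. ]
top [240.1 188.4] [576.9 139.9  28. ]
top [200.9 209.5] [508.5 272.4  28. ]
top [231.1 217.8] [477.6 171.7  28. ]
scene [338.9 206.6] [478.2 172.5  28. ]
scene [376.8 205.9] [510.  272.1  28. ]
scene [344.1 235.5] [579.4 140.5  28. ]
scene [385.1 234.5] [611.  241.7  28. ]
```

```bash
python3 - <<'E'
from h import *
o=load("a");s,t=o["scene"],o["top"]
C=[(609,241.5),(578,140),(509,272),(478,172)]
for c in C:
    a,sa=fitring(t,c,28);b,sb=fitring(s,c,28)
    pa=proj(t,(*a,28))[0];pb=proj(s,(*b,28))[0]
    X,e=tri(t,pa,s,pb); print(np.round(a,1),np.round(b,1),"tri",np.round(X,1),round(e,1))
# scale
def tp(a,b):return 310+a/6-.5,145+b/6-.5
def sp(a,b):return 175+a/6-.5,210+b/6-.5
print("base corners scene (top face z22)")
for q in [(92,172),(318,155),(330,435),(95,455)]: print(q,np.round(onplane(s,*sp(*q),22),1))
for q in [(135,190),(300,205),(270,470),(100,445)]: print('top',q,np.round(onplane(t,*tp(*q),22),1))
print("post top: scene",[np.round(onplane(s,*sp(183,77),z),1) for z in (125,130)],"top",[np.round(onplane(t,*tp(214,326),z),1) for z in (125,130)])
print(tri(s,sp(183,77),t,tp(214,326)))
E
```

```text
[607.4 241.6] [611.8 241.7] tri [608.6 243.2  23.9] 1.9
[577.6 139.8] [580.8 140. ] tri [578.5 140.7  25.1] 1.3
[507.6 273.2] [511.3 272.6] tri [508.2 274.3  24.5] 1.0
[476.  172.4] [479.6 173.2] tri [476.8 173.7  25. ] 2.1
base corners scene (top face z22)
(92, 172) [ 451.6 -237.6   22. ]
(318, 155) [ 474.3 -142.9   22. ]
(330, 435) [ 618.6 -174.1   22. ]
(95, 455) [ 597.6 -263.3   22. ]
top (135, 190) [ 611.3 -173.5   22. ]
top (300, 205) [ 600.  -266.9   22. ]
top (270, 470) [ 449.4 -242.4   22. ]
top (100, 445) [ 466.2 -147.6   22. ]
post top: scene [array([ 509. , -196.4,  125. ]), array([ 513.8, -196.7,  130. ])] top [array([ 516.1, -199.3,  125. ]), array([ 515.3, -198.5,  130. ])]
(array([ 515.18572264, -197.54986532,  131.64049987]), np.float64(1.4686982073590171))
```

```bash
cat >> h.py <<'E'
def yaw(s): return np.degrees(np.arctan2(s["tool_rot"][1,1],s["tool_rot"][0,1]))
def to(r,p,y=None):
    s=r.state(); d=s["tool_rot"].T@(np.array(p,float)-s["tool_pos"])/25
    t=0 if y is None else (((yaw(s)-y)+180)%360-180)/6
    print("t",round(s["time_s"],2),"pos",np.round(s["tool_pos"],1),"yaw",round(yaw(s),1),"F",np.round(s["ft_force"],2),"gap",round(s["finger_gap"],1),"q6",round(s["joints"][5],2))
    print("  -> travel",np.round(d,3),"turn",round(t,2)); return d,t
E
python3 - <<'E'
from workcell import r
from h import *
o=load("a");t=o["top"]
print("jar",onplane(t,141,213,80),"end cap",onplane(t,284,240,18))
to(r,(509.5,273.5,140),-12)
to(r,(509.5,273.5,17),-12)
E
```

```text
jar [495.40426143 456.74338613  80.        ] end cap [398.69764572  -3.53180106  18.        ]
t 0.2 pos [190.5 515.8 230.8] yaw 69.7 F [-0.5   0.8   0.52] gap 85.2 q6 1.57
  -> travel [-15.327  -4.669   3.637] turn 13.62
t 0.2 pos [190.5 515.8 230.8] yaw 69.7 F [-0.5   0.8   0.52] gap 85.2 q6 1.57
  -> travel [-15.327  -4.665   8.557] turn 13.62
```

arm_command --hand '[0.8,0.8,0.8,0.8,0.8,0.8,0.8,0.8]' --pt "-15.33 -4.67 3.6" --pt "-15.33 -4.67 3.6" --pt "-15.33 -4.67 3.6" --pt "-15.33 -4.67 3.6" --pt "-15.33 -4.67 3.6" --pt "-15.33 -4.67 3.6" --pt "-15.33 -4.67 3.6" --pt "-15.33 -4.67 3.6" --turn '[13.6,13.6,13.6,13.6,13.6,13.6,13.6,13.6]' --grip_force 40

```text
time_s: 1.0
tool_pos: [502.5, 278.2, 142.8]
tool_rot: [[-0.011, 1.0, -0.0], [1.0, 0.011, -0.001], [-0.001, -0.0, -1.0]]
ft_force: [1.0, 1.0, -0.8]
finger_gap: 68.3
```

```bash
python3 - <<'E'
from workcell import r
from h import *
to(r,(509.5,273.5,140),-12)
to(r,(509.5,273.5,17),-12)
E
```

```text
t 1.0 pos [502.5 278.2 142.8] yaw 0.6 F [ 0.95  0.97 -0.85] gap 68.3 q6 2.07
  -> travel [-0.191  0.277  0.114] turn 2.1
t 1.0 pos [502.5 278.2 142.8] yaw 0.6 F [ 0.95  0.97 -0.85] gap 68.3 q6 2.07
  -> travel [-0.188  0.278  5.034] turn 2.1
```

arm_command --hand '[0.8,0.8,0.8,0.8,0.8,0.45,0.45,0.45]' --pt "-0.19 0.28 0.5" --pt "-0.19 0.28 2.0" --pt "-0.19 0.28 3.5" --pt "-0.19 0.28 4.6" --pt "-0.19 0.28 5.03" --pt "-0.19 0.28 5.03" --pt "-0.19 0.28 5.03" --pt "-0.19 0.28 5.03" --turn '[2.1,2.1,2.1,2.1,2.1,2.1,2.1,2.1]' --grip_force 30

```text
time_s: 1.8
tool_pos: [510.4, 274.0, 18.9]
tool_rot: [[0.207, 0.978, 0.002], [0.978, -0.207, 0.001], [0.001, 0.002, -1.0]]
ft_force: [0.7, 0.2, -0.9]
finger_gap: 48.2
```

```bash
python3 - <<'E'
from workcell import r
from h import *
o=grab(r,"b")
to(r,(509.5,273.5,17),78)
s=o["scene"]
crop(s,320,150,440,240,6,"pics/s_b.png")
E
```

```text
t 1.9 pos [510.3 273.9  18.5] yaw -12.0 F [ 0.41  0.3  -0.73] gap 48.3 q6 2.27
  -> travel [-0.022 -0.026  0.06 ] turn -15.0
```

View pics/s_b.png

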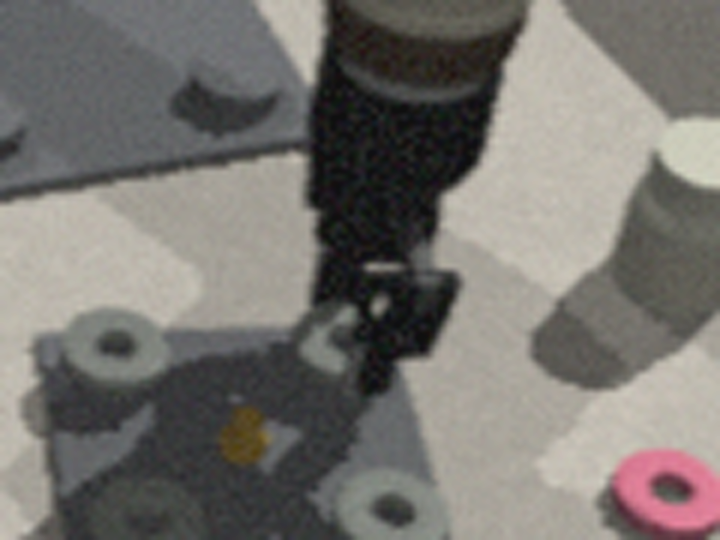

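arm_command --hand '[0.8,0.8,0.8,0.8,0.8,0.8,0.8,0.8]' --pt "0 0 0.04" --pt "0 0 0.04" --pt "0 0 0.04" --pt "0 0 0.04" --pt "0 0 0.04" --pt "0 0 0.04" --pt "0 0 0.04" --pt "0 0 0.04" --turn '[0,0,-15,-15,-15,-15,-15,-15]'

```text
time_s: 2.7
tool_pos: [510.4, 274.0, 17.8]
tool_rot: [[-0.642, 0.767, 0.002], [0.767, 0.642, 0.001], [-0.001, 0.002, -1.0]]
ft_force: [-0.8, 0.3, -0.1]
finger_gap: 68.2
```

```bash
python3 - <<'E'
from workcell import r
from h import *
to(r,(510.3,273.9,17.5),78)
s=load("b")["scene"]
for z in (0,5,10,15,20,25): print(z,np.round(onplane(s,382.5,215.3,z),1))
E
```

```text
t 2.7 pos [510.4 274.   17.8] yaw 39.9 F [-0.84  0.25 -0.08] gap 68.2 q6 1.37
  -> travel [-0.001 -0.004  0.011] turn -6.34
0 [524.8 287.    0. ]
5 [528.9 283.9   5. ]
10 [532.9 280.7  10. ]
15 [536.9 277.5  15. ]
20 [541.  274.3  20. ]
25 [545.  271.1  25. ]
```

arm_command --hand '[0.8,0.8,0.8,0.8,0.8,0.45,0.45,0.45]' --pt "0 0 0.01" --pt "0 0 0.01" --pt "0 0 0.01" --pt "0 0 0.01" --pt "0 0 0.01" --pt "0 0 0.01" --pt "0 0 0.01" --pt "0 0 0.01" --turn '[-6.34,-6.34,-6.34,-6.34,-6.34,-6.34,-6.34,-6.34]' --grip_force 40

```text
time_s: 3.5
tool_pos: [510.5, 274.0, 18.3]
tool_rot: [[-0.978, 0.211, 0.003], [0.211, 0.978, 0.001], [-0.003, 0.001, -1.0]]
ft_force: [-1.9, -1.7, 4.4]
finger_gap: 47.3
```

```bash
python3 - <<'E'
from workcell import r
from h import *
o=grab(r,"c")
to(r,(510,-198,210),78)
s=o["scene"]
crop(s,320,150,440,240,6,"pics/s_c.png",[(circ((510.4,274,28),25),(0,0,255)),(circ((510.4,274,28),9.5),(0,0,255))])
crop(o["top"],180,160,260,240,7,"pics/t_c.png",[(circ((510.4,274,28),25),(0,0,255)),(circ((510.4,274,28),9.5),(0,0,255))])
E
```

```text
t 3.6 pos [510.6 274.   18.4] yaw 77.8 F [-2.37 -0.99  4.68] gap 47.5 q6 0.71
  -> travel [ -3.976 -18.45   -7.681] turn -0.03
```

View pics/s_c.png

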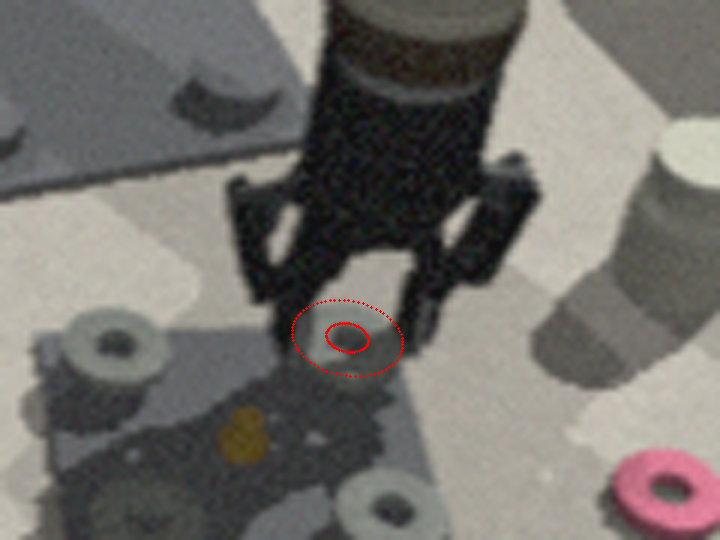

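View pics/t_c.png

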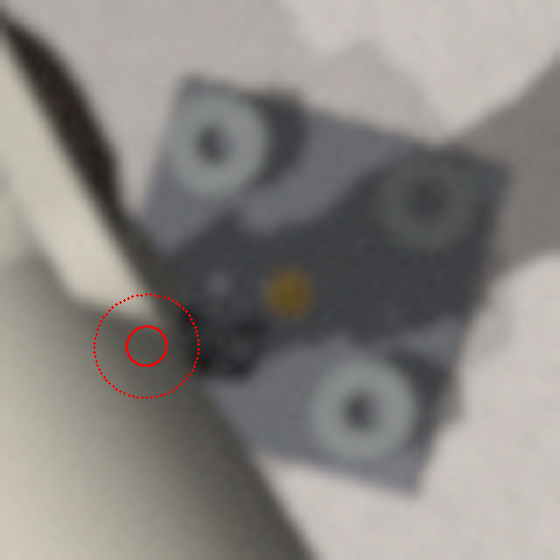

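arm_command --hand '[0.45,0.45,0.45,0.45,0.45,0.45,0.45,0.45]' --pt "0 0 -0.3" --pt "0 0 -1" --pt "0 0 -2.5" --pt "0 0 -4" --pt "-0.8 -3 -6" --pt "-1.6 -5 -7.5" --pt "-2 -7 -7.7" --pt "-2.4 -9 -7.7" --turn '[0,0,0,0,0,0,0,0]'

```text
time_s: 4.4
tool_pos: [520.7, 93.7, 202.9]
tool_rot: [[-0.977, 0.211, 0.006], [0.211, 0.977, 0.001], [-0.005, 0.003, -1.0]]
ft_force: [1.0, 0.0, -0.6]
finger_gap: 47.6
```

```bash
python3 - <<'E'
from workcell import r
from h import *
to(r,(450,-190,210),78)
o=load("c"); print(fitring(o["scene"],(510.4,274),28,4))
E
```

```text
t 4.4 pos [520.7  93.7 202.9] yaw 77.8 F [ 1.    0.02 -0.63] gap 47.6 q6 0.39
  -> travel [  0.363 -11.689  -0.317] turn -0.03
((np.float64(513.4), np.float64(276.15)), np.float64(129.58710869028087))
```

```bash
python3 - <<'E'
from workcell import r
from h import *
to(r,(513,-198,172),78)
E
```

```text
t 4.4 pos [520.7  93.7 202.9] yaw 77.8 F [ 1.    0.02 -0.63] gap 47.6 q6 0.39
  -> travel [ -2.16  -11.473   1.217] turn -0.03
```

arm_command --hand '[0.45,0.45,0.45,0.45,0.45,0.45,0.45,0.45]' --pt "-0.4 -2 0" --pt "-0.8 -4 0" --pt "-1.2 -6 0" --pt "-1.6 -8 0" --pt "-2 -10 0.5" --pt "-2.16 -11.47 1" --pt "-2.16 -11.47 1.2" --pt "-2.16 -11.47 1.2" --turn '[0,0,0,0,0,0,0,0]'

```text
time_s: 5.2
tool_pos: [512.3, -198.6, 171.6]
tool_rot: [[-0.977, 0.215, 0.004], [0.215, 0.977, 0.002], [-0.004, 0.003, -1.0]]
ft_force: [-0.2, 0.9, -1.3]
finger_gap: 48.0
```

arm_command --hand '[0.45,0.45]' --pt "0 0 0" --pt "0 0 0" --turn '[0,0]'

```text
time_s: 5.4
tool_pos: [512.7, -197.5, 172.4]
tool_rot: [[-0.977, 0.214, 0.005], [0.214, 0.977, 0.002], [-0.004, 0.003, -1.0]]
ft_force: [-0.2, 0.2, -1.8]
finger_gap: 47.2
```

```bash
python3 - <<'E'
from workcell import r
from h import *
o=grab(r,"d"); s=o["scene"]
to(r,(513,-198,172),78)
p=r.state()["tool_pos"]; c=(p[0],p[1],p[2]+9.7)
crop(s,160,170,260,300,6,"pics/s_d.png",[(circ(c,25),(0,0,255)),(circ(c,9.5),(0,0,255)),(circ((513,-198,131.5),8),(0,255,0))])
crop(o["top"],290,130,400,230,6,"pics/t_d.png")
E
```

```text
t 5.5 pos [ 512.7 -197.6  172.3] yaw 77.7 F [-0.28  0.47 -1.21] gap 47.5 q6 -0.15
  -> travel [-0.014 -0.013  0.013] turn -0.05
```

View pics/s_d.png

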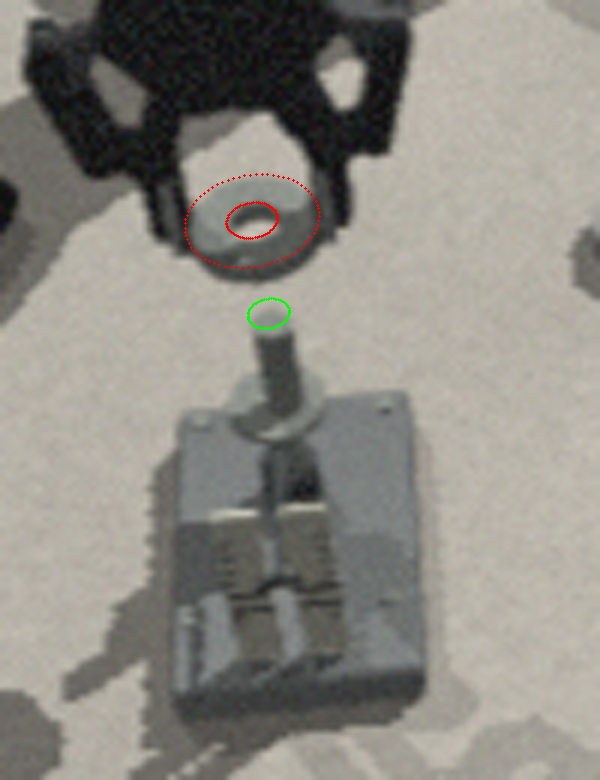

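View pics/t_d.png

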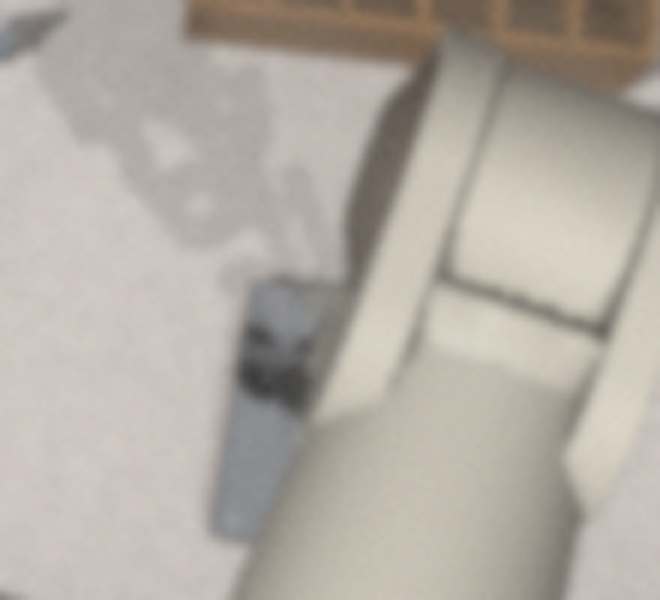

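```bash
python3 - <<'E'
from h import *
s=load("d")["scene"];p=[512.7,-197.6,172.3]
crop(s,180,192,232,250,13,"pics/s_d2.png")
crop(s,186,250,236,292,15,"pics/s_d3.png")
crop(load("a")["top"],330,180,365,212,18,"pics/t_a2.png")
E
```

```text
(no output)
```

View pics/s_d2.png

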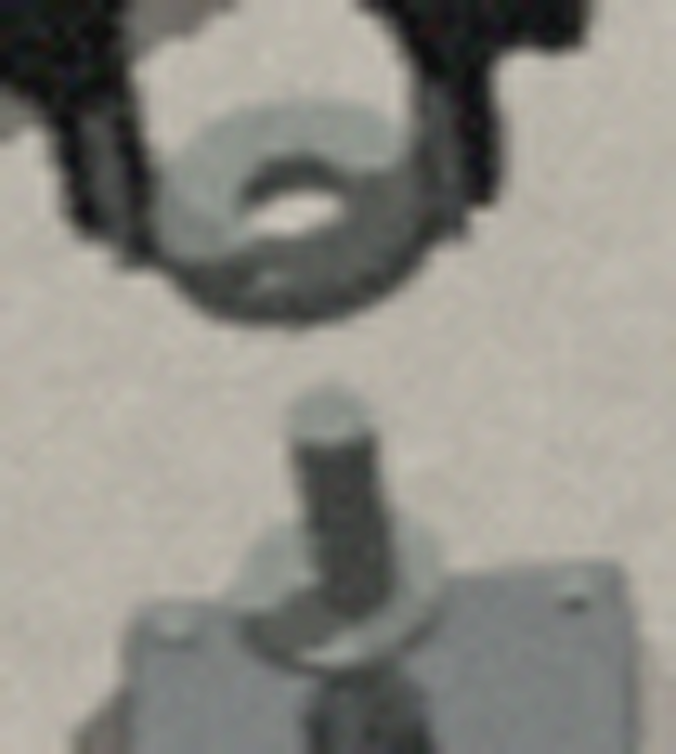

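View pics/s_d3.png

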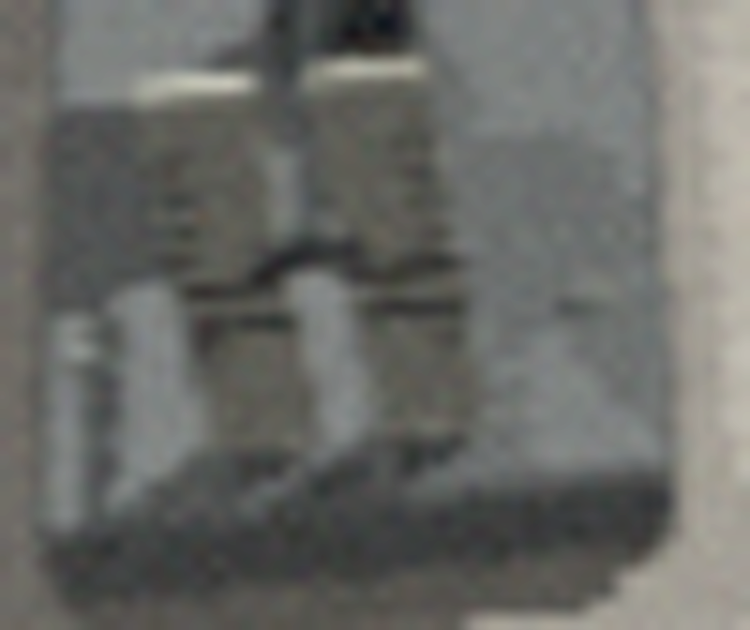

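View pics/t_a2.png

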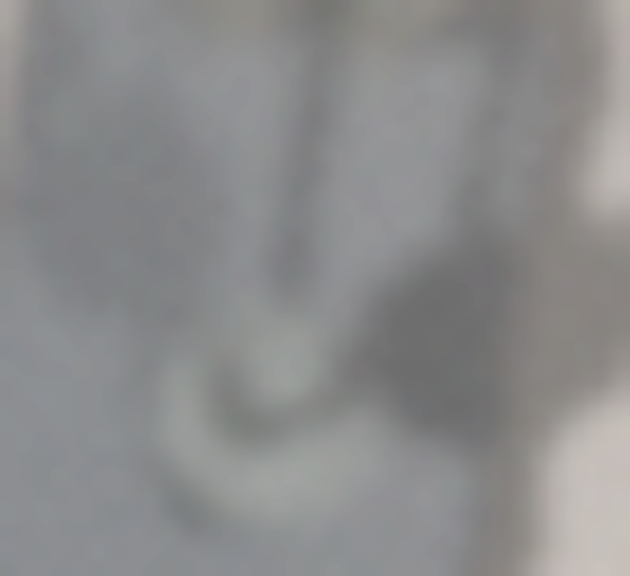

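```bash
python3 - <<'E'
from h import *
s=load("d")["scene"]
g=s["image"].astype(float)
def ov(off,n):
    f=dict(s); K=s["K"].copy(); K[0,2]+=off[0];K[1,2]+=off[1]; f["K"]=K
    c=np.array([512.7,-197.6,172.3+9.7])
    crop(f,180,192,232,225,15,n,[(circ(c,25,200),(0,0,255)),(circ(c,9.5,100),(0,0,255)),(circ(c-[0,0,10],25,200),(255,0,0)),(circ(c-[0,0,10],9.5,100),(255,0,0))])
ov((0,0),"pics/o1.png");ov((.7,.5),"pics/o2.png")
a=cv2.imread("pics/o1.png");b=cv2.imread("pics/o2.png");cv2.imwrite("pics/o12.png",cv2.resize(np.vstack([a,b]),None,fx=.6,fy=.6,interpolation=cv2.INTER_AREA))
E
```

View pics/o1.png

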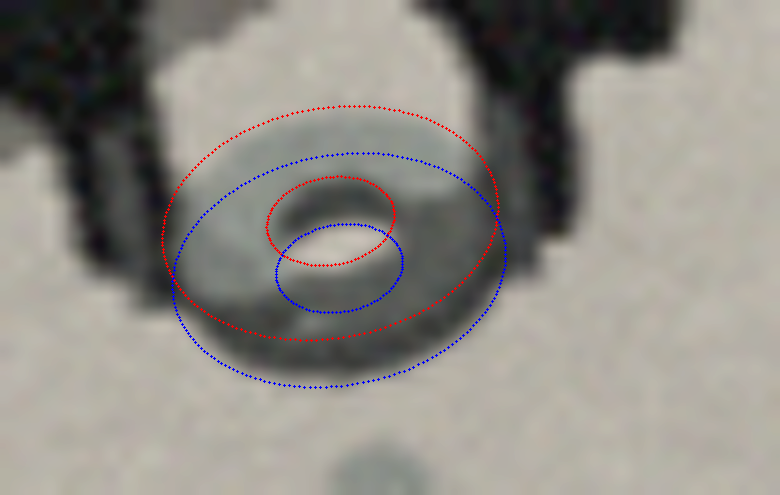

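View pics/o2.png

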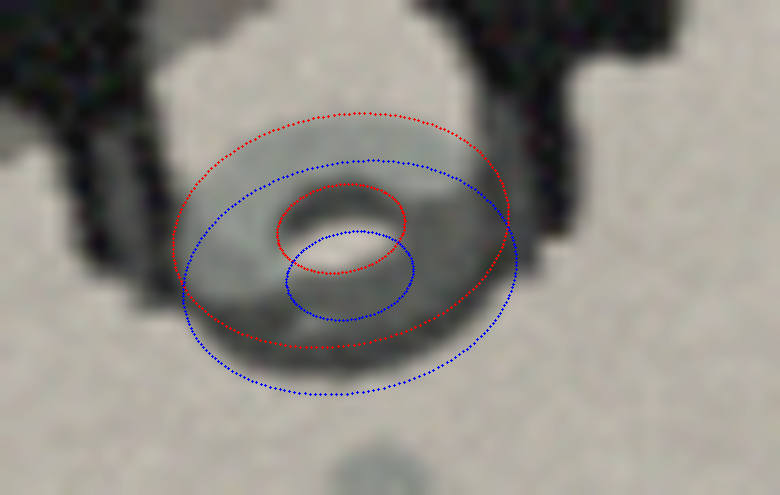

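```bash
python3 - <<'E'
from h import *
from scipy.optimize import least_squares
s=load("d")["scene"]
obs=[]
def a3(q):return (186+q[0]/15-.5,250+q[1]/15-.5)
def a2(q):return (180+q[0]/13-.5,192+q[1]/13-.5)
# local coords in scale frame
pts=[((-55,50,22),a2((628,568))),((-55,-50,22),a2((142,606))),   # rear corners
     ((80,-22,112),a3((135,100))),((84,22,112),a3((432,74)))]
# plate front top corners: bottom of bright strip
pts=[pts[0],pts[1],((84,-22,112),a3((135,102))),((84,22,112),a3((432,78))),((84,-22,65),a3((180,294))),((84,22,65),a3((465,262))),((84,-22,57),a3((195,328))),((84,22,57),a3((468,298)))]
def W(p,l):
    c,sn=np.cos(p[2]),np.sin(p[2]); return np.array([p[0]+c*l[0]-sn*l[1],p[1]+sn*l[0]+c*l[1],l[2]])
def res(p): return np.concatenate([proj(s,W(p,l))[0]-np.array(u) for l,u in pts])
f=least_squares(res,[512,-198,-.21]); p=f.x
print(p[:2],np.degrees(p[2]));print(np.round(f.fun.reshape(-1,2),2))
ptop=(204.96,223.4); pan=(205.65,235.65); bar=a3((305,252))
for sk in (3,4,5,6,7,8,9,10,11,12):
    A=onplane(s,*ptop,136.5-sk); B=onplane(s,*pan,90.5-sk)
    b=proj(s,W(p,(88.5,0,85-sk)))[0]
    print(sk,"post",np.round(A[:2],1),"pan",np.round(B[:2],1),"d",np.round(A[:2]-B[:2],1),"bar err",np.round(b-bar,2))
E
```

```text
[ 513.78051185 -199.91489347] -12.116794407944818
[[ 0.6  -1.2 ]
 [-0.59 -0.55]
 [-0.03  0.23]
 [ 0.09 -0.09]
 [-0.05  0.3 ]
 [ 0.19  0.54]
 [-0.57  0.14]
 [ 0.36  0.25]]
3 post [ 520.5 -197.8] pan [ 516.3 -201.2] d [4.2 3.4] bar err [ 0.31 -0.83]
4 post [ 519.6 -197.7] pan [ 515.4 -201.1] d [4.1 3.4] bar err [ 0.37 -0.56]
5 post [ 518.6 -197.6] pan [ 514.5 -201.1] d [4.1 3.4] bar err [ 0.42 -0.29]
6 post [ 517.6 -197.6] pan [ 513.6 -201. ] d [4.  3.4] bar err [ 0.48 -0.02]
7 post [ 516.7 -197.5] pan [ 512.7 -200.9] d [4.  3.5] bar err [0.53 0.25]
8 post [ 515.7 -197.4] pan [ 511.8 -200.9] d [3.9 3.5] bar err [0.59 0.52]
9 post [ 514.7 -197.3] pan [ 510.9 -200.8] d [3.9 3.5] bar err [0.65 0.79]
10 post [ 513.8 -197.3] pan [ 509.9 -200.7] d [3.8 3.5] bar err [0.7  1.06]
11 post [ 512.8 -197.2] pan [ 509.  -200.7] d [3.8 3.5] bar err [0.76 1.33]
12 post [ 511.8 -197.1] pan [ 508.1 -200.6] d [3.7 3.5] bar err [0.81 1.6 ]
```

```bash
python3 - <<'E'
from workcell import r
from h import *
to(r,(516.8,-197.7,135),78)
E
```

```text
t 5.5 pos [ 512.7 -197.6  172.3] yaw 77.7 F [-0.28  0.47 -1.21] gap 47.5 q6 -0.15
  -> travel [-0.153  0.027  1.493] turn -0.05
```

arm_command --hand '[0.45,0.45,0.45,0.45]' --pt "-0.15 0.03 0.8" --pt "-0.15 0.03 1.49" --pt "-0.15 0.03 1.49" --pt "-0.15 0.03 1.49" --turn '[0,0,0,0]'

```text
time_s: 5.9
tool_pos: [516.8, -197.1, 135.6]
tool_rot: [[-0.977, 0.213, 0.005], [0.213, 0.977, 0.002], [-0.004, 0.003, -1.0]]
ft_force: [0.2, 0.4, -0.2]
finger_gap: 47.4
```

```bash
python3 - <<'E'
from workcell import r
from h import *
f=r.grab_frame("scene")
to(r,(516.8,-197.7,135),78)
p=r.state()["tool_pos"]; c=np.array((p[0],p[1],p[2]+9.7))
import pickle; pickle.dump(f,open("pics/e.pkl","wb"))
crop(f,180,200,232,250,13,"pics/s_e.png")
crop(f,180,200,232,250,13,"pics/s_e2.png",[(circ(c,25,200),(0,0,255)),(circ(c,9.5,100),(0,0,255)),(circ(c-[0,0,10],25,200),(255,0,0)),(circ((516.8,-197.7,130.5),8),(0,255,0))])
E
```

```text
t 5.95 pos [ 517.1 -197.3  136.2] yaw 77.7 F [ 0.07 -0.16 -0.87] gap 47.6 q6 -0.15
  -> travel [ 0.008 -0.017  0.048] turn -0.05
```

View pics/s_e.png

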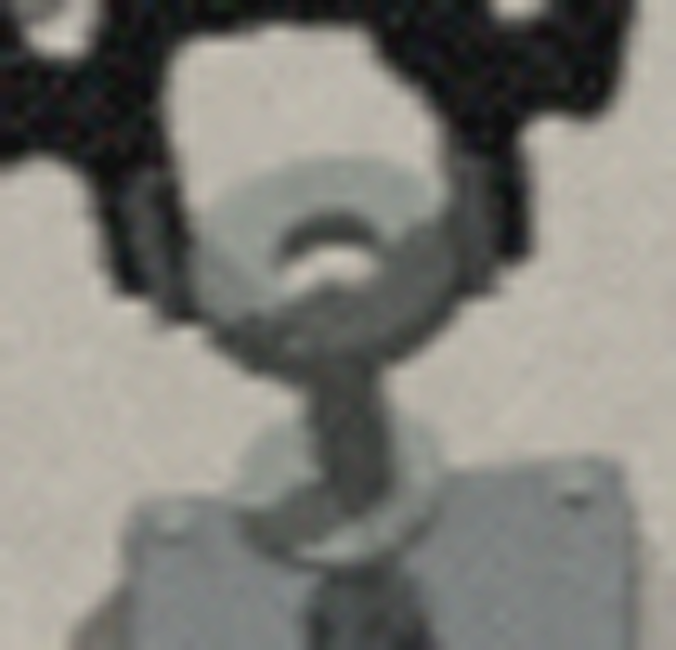

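View pics/s_e2.png

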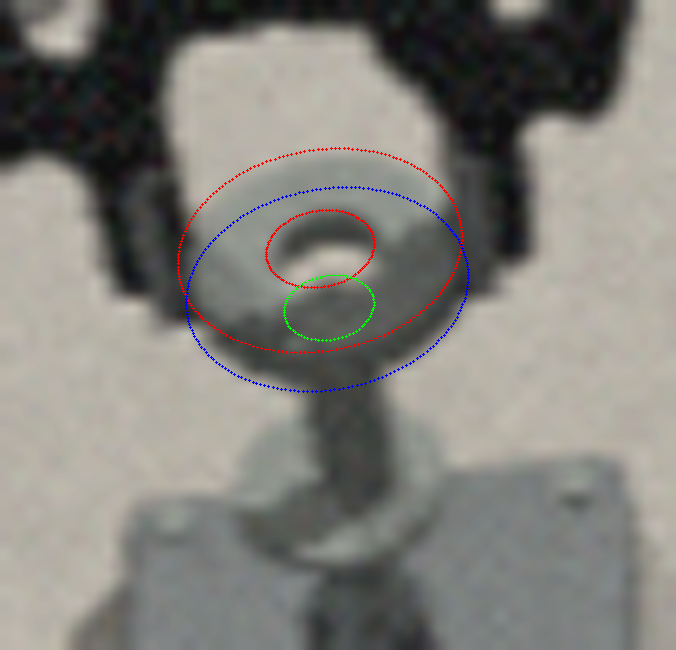

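arm_command --hand '[0.45,0.45,0.45,0.45]' --pt "0 -0.01 0.2" --pt "0 -0.01 0.4" --pt "0 -0.01 0.5" --pt "0 -0.01 0.5" --turn '[0,0,0,0]'

```text
time_s: 6.35
tool_pos: [517.0, -197.6, 123.4]
tool_rot: [[-0.977, 0.213, 0.006], [0.213, 0.977, 0.002], [-0.005, 0.003, -1.0]]
ft_force: [0.3, -0.8, -0.6]
finger_gap: 47.5
```

```bash
cat >>h.py <<'E'
def look(r,tag,x0=180,y0=200,x1=232,y1=250,k=13):
    f=r.grab_frame("scene"); pickle.dump(f,open(f"pics/{tag}.pkl","wb"))
    crop(f,x0,y0,x1,y1,k,f"pics/s_{tag}.png"); return f
E
python3 - <<'E'
from workcell import r
from h import *
f=look(r,"f"); to(r,(516.8,-197.7,135),78)
E
```

```text
t 6.4 pos [ 517.1 -197.6  123.6] yaw 77.7 F [ 0.53 -0.55  0.06] gap 47.7 q6 -0.15
  -> travel [ 0.008 -0.007 -0.454] turn -0.05
```

View pics/s_f.png

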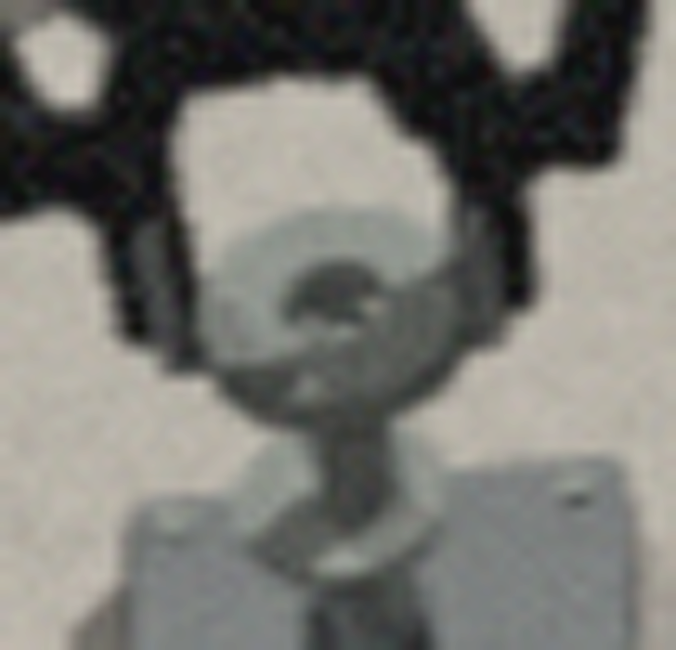

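```bash
python3 - <<'E'
from h import *
E=pickle.load(open("pics/e.pkl","rb"));F=pickle.load(open("pics/f.pkl","rb"));A=load("a")["scene"];D=load("d")["scene"]
def g(f,x0,y0,x1,y1,k=20): return cv2.resize(f["image"][y0:y1,x0:x1].mean(2).astype(np.float32),None,fx=k,fy=k,interpolation=cv2.INTER_CUBIC)
def shift(a,b,box,m=4,k=20):
    x0,y0,x1,y1=box; t=g(a,x0,y0,x1,y1,k); w=g(b,x0-m,y0-m,x1+m,y1+m,k)
    R=cv2.matchTemplate(w,t,cv2.TM_CCOEFF_NORMED); _,v,_,l=cv2.minMaxLoc(R); return l[0]/k-m,l[1]/k-m,round(v,3)
pan=(198,239,216,245); bar=(201,263,212,270); base=(188,284,228,292)
for n,b in (("e",E),("f",F),("a",A)):
    print(n,[shift(D,b,q) for q in (pan,bar,base)])
E
```

```text
e [(0.04999999999999982, 0.0, 0.986), (-0.04999999999999982, -0.04999999999999982, 0.985), (0.0, -0.04999999999999982, 0.979)]
f [(0.5, 1.0999999999999996, 0.929), (0.15000000000000036, 0.8499999999999996, 0.874), (0.04999999999999982, 0.0, 0.976)]
a [(0.0, 0.0, 0.984), (-0.04999999999999982, -0.04999999999999982, 0.985), (0.0, 0.0, 0.976)]
```

```bash
python3 - <<'E'
from workcell import r
from h import *
to(r,(514,-197.4,130),78)
to(r,(514,-197.4,119),78)
E
```

```text
t 6.4 pos [ 517.1 -197.6  123.6] yaw 77.7 F [ 0.53 -0.55  0.06] gap 47.7 q6 -0.15
  -> travel [ 0.121 -0.019 -0.255] turn -0.05
t 6.4 pos [ 517.1 -197.6  123.6] yaw 77.7 F [ 0.53 -0.55  0.06] gap 47.7 q6 -0.15
  -> travel [ 0.123 -0.021  0.185] turn -0.05
```

arm_command --hand '[0.45,0.45,0.45,0.45,0.45,0.45,0.45,0.45]' --pt "0 0 -0.26" --pt "0.12 -0.02 -0.26" --pt "0.12 -0.02 -0.26" --pt "0.12 -0.02 -0.26" --pt "0.12 -0.02 -0.1" --pt "0.12 -0.02 0.05" --pt "0.12 -0.02 0.18" --pt "0.12 -0.02 0.18" --turn '[0,0,0,0,0,0,0,0]'

```text
time_s: 7.2
tool_pos: [513.7, -197.2, 118.3]
tool_rot: [[-0.977, 0.213, 0.005], [0.213, 0.977, 0.002], [-0.004, 0.003, -1.0]]
ft_force: [0.5, 0.1, -1.9]
finger_gap: 47.5
```

```bash
cat >>h.py <<'E'
def _g(f,x0,y0,x1,y1,k=20): return cv2.resize(f["image"][y0:y1,x0:x1].mean(2).astype(np.float32),None,fx=k,fy=k,interpolation=cv2.INTER_CUBIC)
def shift(a,b,box,m=4,k=20):
    x0,y0,x1,y1=box; t=_g(a,x0,y0,x1,y1,k); w=_g(b,x0-m,y0-m,x1+m,y1+m,k)
    R=cv2.matchTemplate(w,t,cv2.TM_CCOEFF_NORMED); _,v,_,l=cv2.minMaxLoc(R); return round(l[0]/k-m,2),round(l[1]/k-m,2),round(float(v),3)
def sinks(f):
    D=load("d")["scene"]; return [shift(D,f,q,6) for q in ((198,239,216,245),(201,263,212,270))]
E
python3 - <<'E'
from workcell import r
from h import *
f=look(r,"g"); to(r,(514,-197.4,119),78); print(sinks(f))
E
```

```text
t 7.25 pos [ 513.8 -197.3  118.6] yaw 77.7 F [-0.41 -0.13 -1.09] gap 47.6 q6 -0.15
  -> travel [-0.007 -0.003 -0.015] turn -0.05
[(0.05, -0.35, 0.799), (-0.05, -0.05, 0.977)]
```

View pics/s_g.png

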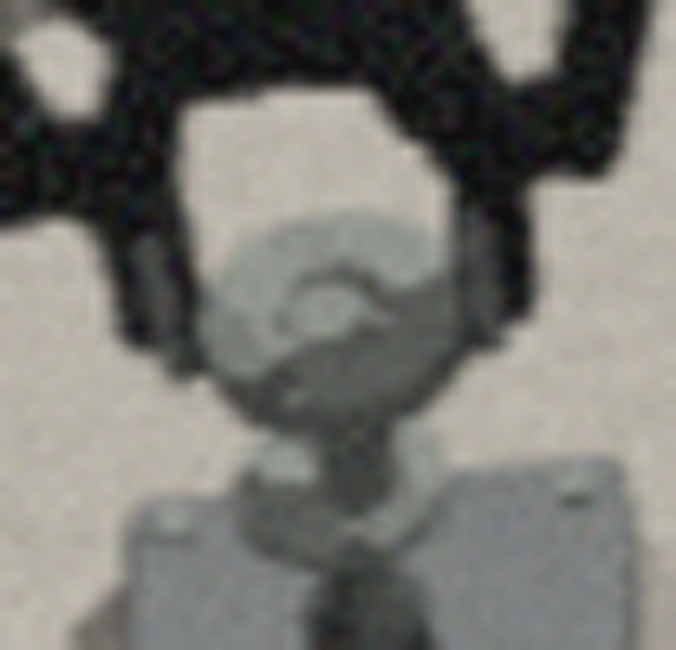

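arm_command --hand '[0.45,0.45,0.45,0.45,0.45,0.45,0.45]' --pt "0 0 0.3" --pt "0 0 0.6" --pt "0 0 0.9" --pt "0 0 1.15" --pt "0 0 1.35" --pt "0 0 1.35" --pt "0 0 1.35" --turn '[0,0,0,0,0,0,0]'

```text
time_s: 7.95
tool_pos: [514.0, -197.2, 84.9]
tool_rot: [[-0.977, 0.213, 0.005], [0.213, 0.977, 0.002], [-0.005, 0.003, -1.0]]
ft_force: [-0.2, 0.3, -1.2]
finger_gap: 47.5
```

```bash

python3 - <<'E'
from workcell import r
from h import *
f=look(r,"h",175,200,235,290,6); to(r,(513.8,-197.3,75.5),78); print(sinks(f))
E
```

```text
t 8.0 pos [ 514.2 -197.3   85.2] yaw 77.7 F [ 0.31  0.03 -1.09] gap 47.9 q6 -0.15
  -> travel [ 0.016 -0.005  0.387] turn -0.05
[(0.35, -0.15, 0.541), (-0.05, -0.05, 0.979)]
```

View pics/s_h.png

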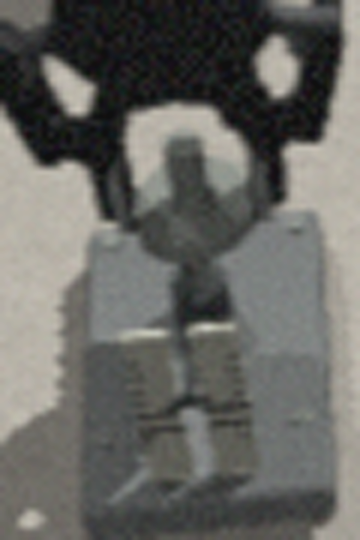

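arm_command --hand '[0.45,0.45,0.45,0.45,0.45]' --pt "0 0 0.08" --pt "0 0 0.16" --pt "0 0 0.24" --pt "0 0 0.3" --pt "0 0 0.3" --turn '[0,0,0,0,0]'

```text
time_s: 8.5
tool_pos: [514.2, -197.3, 77.5]
tool_rot: [[-0.977, 0.213, 0.006], [0.213, 0.977, 0.002], [-0.005, 0.003, -1.0]]
ft_force: [0.2, 0.4, -0.2]
finger_gap: 47.6
```

```bash

python3 - <<'E'
from workcell import r
from h import *
f=look(r,"i",175,200,235,290,6); to(r,(513.8,-197.3,75.5),78); print(sinks(f))
E
```

```text
t 8.55 pos [ 514.2 -197.3   77.6] yaw 77.7 F [ 0.63 -0.11 -0.45] gap 47.2 q6 -0.15
  -> travel [ 0.017 -0.005  0.085] turn -0.05
[(0.85, 0.6, 0.578), (0.0, 0.8, 0.848)]
```

arm_command --hand '[0.45,0.45,0.45,0.5,0.6,0.75,0.75,0.75]' --pt "0 0 0.06" --pt "0 0 0.11" --pt "0 0 0.11" --pt "0 0 0.11" --pt "0 0 0.11" --pt "0 0 0.11" --pt "0 0 0.11" --pt "0 0 0.11" --turn '[0,0,0,0,0,0,0,0]'

```text
time_s: 9.35
tool_pos: [514.2, -197.3, 74.9]
tool_rot: [[-0.977, 0.213, 0.006], [0.213, 0.977, 0.002], [-0.005, 0.003, -1.0]]
ft_force: [0.2, 0.2, 0.5]
finger_gap: 63.9
```

```bash

python3 - <<'E'
from workcell import r
from h import *
f=look(r,"j",175,200,235,290,6); to(r,(478,172.5,140),78); print(sinks(f))
E
```

```text
t 9.4 pos [ 514.2 -197.3   74.9] yaw 77.7 F [-0.62 -0.09 -0.05] gap 64.3 q6 -0.15
  -> travel [ 4.551 14.151 -2.586] turn -0.05
[(1.3, 1.7, 0.545), (0.0, 1.35, 0.71)]
```

View pics/s_j.png

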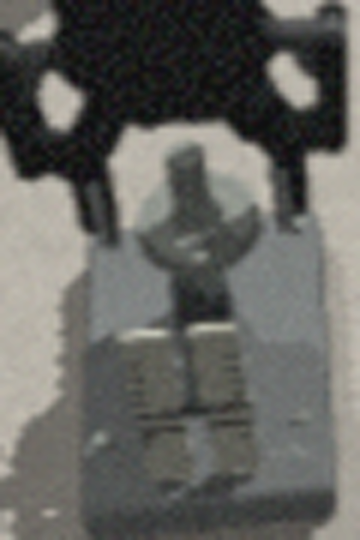

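arm_command --hand '[0.75,0.75,0.75,0.75,0.8,0.8,0.8,0.8]' --pt "0 0 -1" --pt "0 0 -3" --pt "0.5 1.2 -4" --pt "1.2 3.2 -4" --pt "1.8 5.2 -4" --pt "2.4 7.2 -4" --pt "3 9.2 -4" --pt "3.6 11.2 -3.5" --turn '[0,0,15,15,15,15,15,15]'

```text
time_s: 10.2
tool_pos: [488.8, 58.0, 169.6]
tool_rot: [[-0.507, 0.862, 0.007], [0.862, 0.507, 0.002], [-0.002, 0.008, -1.0]]
ft_force: [0.4, -0.2, -0.2]
finger_gap: 68.6
```

```bash

python3 - <<'E'
from workcell import r
from h import *
f=r.grab_frame("scene"); pickle.dump(f,open("pics/k.pkl","wb"));crop(f,175,215,235,295,9,"pics/s_k.png"); to(r,(478.5,173,100),-12);to(r,(478.5,173,17),-12); print(sinks(f))
E
```

```text
t 10.25 pos [487.9  62.8 168. ] yaw 29.8 F [ 0.37  3.59 -1.62] gap 68.3 q6 1.18
  -> travel [4.008 1.846 2.736] turn 6.96
t 10.25 pos [487.9  62.8 168. ] yaw 29.8 F [ 0.37  3.59 -1.62] gap 68.3 q6 1.18
  -> travel [4.005 1.824 6.056] turn 6.96
[(6.0, -2.1, 0.547), (0.2, 1.45, 0.782)]
```

View pics/s_k.png

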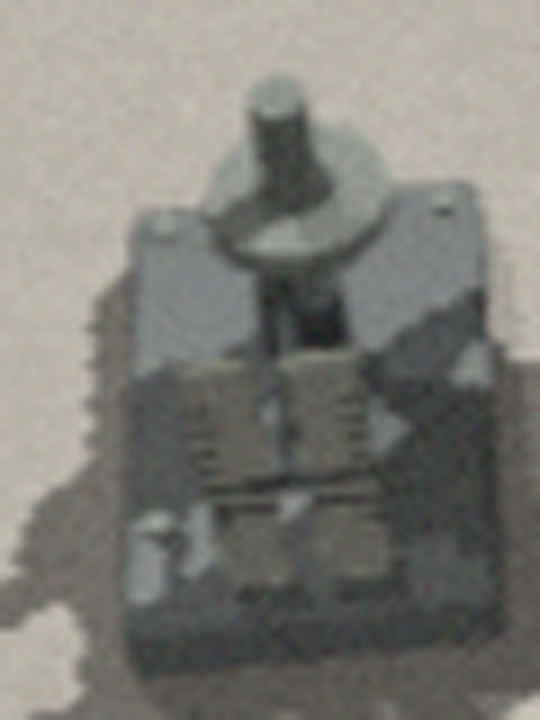

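arm_command --hand '[0.8,0.8,0.8,0.8,0.8,0.8,0.8,0.8]' --pt "1.6 0.7 0.5" --pt "3.2 1.4 1.5" --pt "4.0 1.83 2.7" --pt "4.0 1.83 2.7" --pt "4.0 1.83 2.7" --pt "4.0 1.83 4" --pt "4.0 1.83 5.4" --pt "4.0 1.83 6.04" --turn '[6.96,6.96,6.96,6.96,6.96,6.96,6.96,6.96]'

```text
time_s: 11.05
tool_pos: [477.3, 172.5, 14.4]
tool_rot: [[0.207, 0.978, 0.002], [0.978, -0.207, 0.003], [0.004, 0.001, -1.0]]
ft_force: [-1.6, -0.1, -0.2]
finger_gap: 68.4
```

arm_command --hand '[0.8,0.45,0.45,0.45,0.45,0.8,0.8,0.8]' --pt "0 0 0" --pt "0 0 0" --pt "0 0 0" --pt "0 0 0" --pt "0 0 0" --pt "0 0 0" --pt "0 0 0" --pt "0 0 0" --turn '[0,0,0,0,0,0,0,0]' --grip_force 30

```text
time_s: 11.85
tool_pos: [477.3, 172.5, 14.5]
tool_rot: [[0.207, 0.978, 0.002], [0.978, -0.207, 0.003], [0.004, 0.002, -1.0]]
ft_force: [-0.3, -0.3, 0.3]
finger_gap: 68.8
```

```bash

python3 - <<'E'
from workcell import r
from h import *
f=look(r,"l",320,150,440,240,6);to(r,(478.5,173,17),78)
E
```

```text
t 11.9 pos [477.3 172.5  14.5] yaw -12.0 F [0.05 0.52 0.38] gap 68.4 q6 2.13
  -> travel [ 0.03   0.042 -0.1  ] turn -14.99
```

View pics/s_l.png

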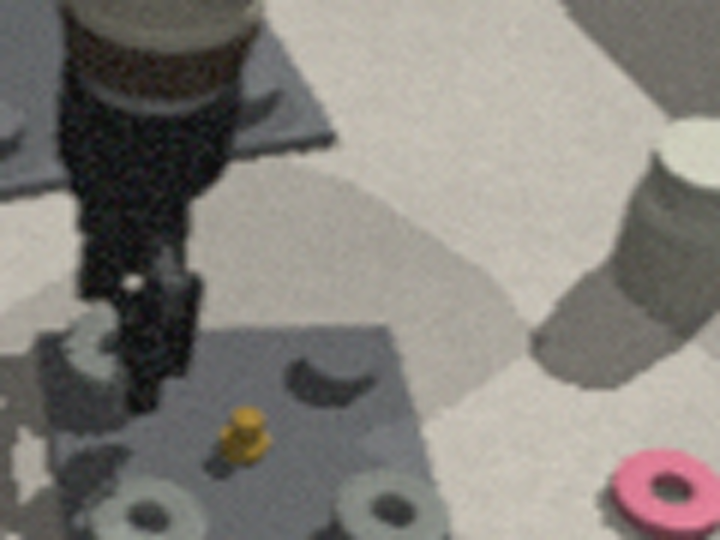

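arm_command --hand '[0.8,0.8,0.8,0.8,0.8,0.8,0.8,0.8]' --pt "0 0 -0.15" --pt "0 0 -0.15" --pt "0 0 -0.15" --pt "0 0 -0.15" --pt "0 0 -0.15" --pt "0 0 -0.15" --pt "0 0 -0.15" --pt "0 0 -0.15" --turn '[-15,-15,-15,-15,-15,-15,-15,-15]'

```text
time_s: 12.7
tool_pos: [477.3, 172.5, 18.2]
tool_rot: [[-0.84, 0.542, 0.002], [0.542, 0.84, 0.003], [-0.0, 0.004, -1.0]]
ft_force: [0.0, -0.0, 0.1]
finger_gap: 68.4
```

```bash

python3 - <<'E'
from workcell import r
from h import *
to(r,(477.3,172.5,18.3),78)
E
```

```text
t 12.7 pos [477.3 172.5  18.2] yaw 57.1 F [ 0.03 -0.03  0.08] gap 68.4 q6 0.92
  -> travel [-0.     0.002 -0.005] turn -3.48
```

arm_command --hand '[0.8,0.8,0.8,0.45,0.45,0.45,0.45,0.45]' --pt "0 0 0" --pt "0 0 0" --pt "0 0 0" --pt "0 0 0" --pt "0 0 0" --pt "0 0 0" --pt "0 0 0" --pt "0 0 0" --turn '[-3.48,-3.48,-3.48,-3.48,-3.48,-3.48,-3.48,-3.48]' --grip_force 40

```text
time_s: 13.5
tool_pos: [477.3, 172.5, 18.8]
tool_rot: [[-0.978, 0.21, 0.002], [0.21, 0.978, 0.003], [-0.002, 0.004, -1.0]]
ft_force: [-2.5, -1.5, 5.7]
finger_gap: 48.9
```

arm_command --hand '[0.45,0.45,0.45,0.45,0.45,0.45,0.45,0.45]' --pt "0 0 -0.3" --pt "0 0 -1" --pt "0 0 -2.5" --pt "0 0 -4" --pt "-0.5 -1.5 -6" --pt "-1 -3 -7.5" --pt "-1.6 -5 -7.7" --pt "-2.2 -7 -7.7" --turn '[0,0,0,0,0,0,0,0]'

```text
time_s: 14.3
tool_pos: [492.9, 7.0, 212.4]
tool_rot: [[-0.978, 0.21, 0.006], [0.21, 0.978, 0.003], [-0.006, 0.004, -1.0]]
ft_force: [1.1, 0.3, -1.5]
finger_gap: 48.6
```

```bash

python3 - <<'E'
from workcell import r
from h import *
to(r,(513.9,-197.3,175),78)
E
```

```text
t 14.3 pos [492.9   7.  212.4] yaw 77.9 F [ 1.15  0.26 -1.55] gap 48.6 q6 0.22
  -> travel [-2.531 -7.82   1.476] turn -0.02
```

arm_command --hand '[0.45,0.45,0.45,0.45,0.45,0.45,0.45,0.45]' --pt "-0.7 -2 0" --pt "-1.3 -4 0" --pt "-2 -6 0" --pt "-2.53 -7.82 0" --pt "-2.53 -7.82 1.5" --pt "-2.53 -7.82 2.5" --pt "-2.53 -7.82 2.5" --pt "-2.53 -7.82 2.5" --turn '[0,0,0,0,0,0,0,0]'

```text
time_s: 15.1
tool_pos: [513.9, -197.0, 150.1]
tool_rot: [[-0.977, 0.211, 0.006], [0.211, 0.977, 0.003], [-0.005, 0.005, -1.0]]
ft_force: [-0.4, -0.2, -0.3]
finger_gap: 48.1
```

```bash

python3 - <<'E'
from workcell import r
from h import *
f=look(r,"m",180,200,232,255,13); to(r,(514,-197.3,123),78);print(sinks(f))
E
```

```text
t 15.15 pos [ 514.4 -197.   151. ] yaw 77.8 F [ 0.27 -1.18 -1.47] gap 48.6 q6 -0.16
  -> travel [ 0.022 -0.02   1.121] turn -0.03
[(6.0, -2.05, 0.556), (0.3, 1.4, 0.848)]
```

View pics/s_m.png

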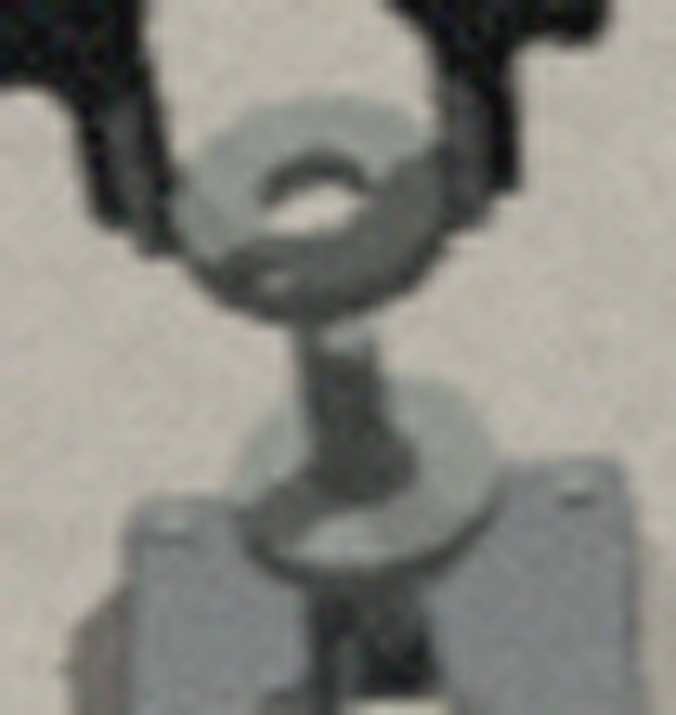

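arm_command --hand '[0.45,0.45,0.45,0.45,0.45,0.45,0.45]' --pt "0.02 -0.01 0.5" --pt "0.02 -0.01 0.95" --pt "0.02 -0.01 0.95" --pt "0.02 -0.01 1.15" --pt "0.02 -0.01 1.35" --pt "0.02 -0.01 1.56" --pt "0.02 -0.01 1.56" --turn '[0,0,0,0,0,0,0]'

```text
time_s: 15.85
tool_pos: [513.8, -196.9, 111.1]
tool_rot: [[-0.978, 0.211, 0.007], [0.211, 0.978, 0.003], [-0.006, 0.004, -1.0]]
ft_force: [1.0, -0.5, -1.1]
finger_gap: 48.6
```

```bash

python3 - <<'E'
from workcell import r
from h import *
f=look(r,"n",180,205,232,265,12); to(r,(514,-197.3,88),78);print(sinks(f), shift(load_k:=pickle.load(open("pics/k.pkl","rb")),f,(201,266,212,273)))
E
```

```text
t 15.9 pos [ 514.  -197.   111.6] yaw 77.8 F [-0.68 -0.88 -0.8 ] gap 48.1 q6 -0.16
  -> travel [ 0.004 -0.016  0.944] turn -0.03
[(1.6, 1.9, 0.572), (0.4, 1.5, 0.857)] (0.3, 0.0, 0.926)
```

View pics/s_n.png

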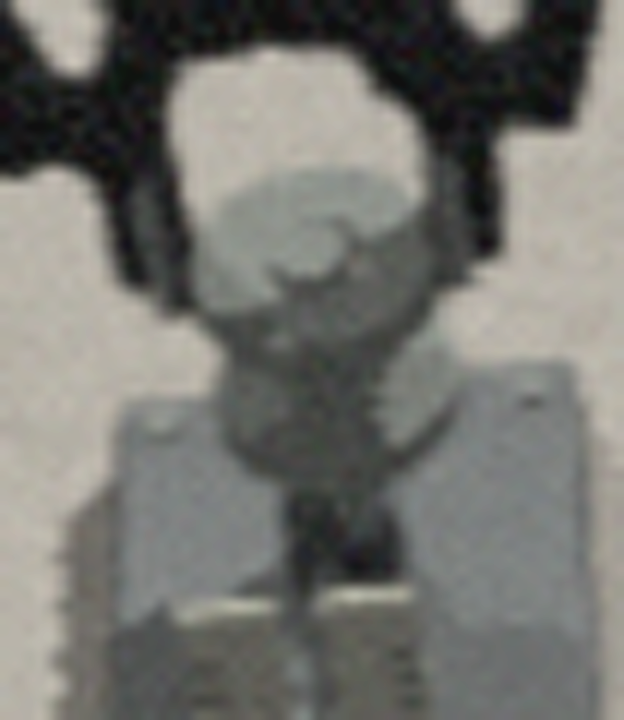

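arm_command --hand '[0.45,0.45,0.45,0.45,0.45,0.45]' --pt "0 -0.01 0.25" --pt "0 -0.01 0.5" --pt "0 -0.01 0.75" --pt "0 -0.01 0.92" --pt "0 -0.01 0.92" --pt "0 -0.01 0.92" --turn '[0,0,0,0,0,0]'

```text
time_s: 16.5
tool_pos: [514.1, -197.1, 88.6]
tool_rot: [[-0.978, 0.211, 0.007], [0.211, 0.978, 0.003], [-0.006, 0.004, -1.0]]
ft_force: [-0.4, -0.1, -1.7]
finger_gap: 48.4
```

arm_command --hand '[0.45,0.45,0.45,0.45]' --pt "0 0 0.08" --pt "0 0 0.16" --pt "0 0 0.24" --pt "0 0 0.24" --turn '[0,0,0,0]'

```text
time_s: 16.9
tool_pos: [514.2, -197.2, 82.4]
tool_rot: [[-0.978, 0.211, 0.007], [0.211, 0.978, 0.003], [-0.006, 0.004, -1.0]]
ft_force: [-0.0, -0.3, -0.3]
finger_gap: 48.8
```

```bash

python3 - <<'E'
from workcell import r
from h import *
f=look(r,"p",180,205,232,275,10); to(r,(514,-197.3,79),78);print(sinks(f)[1], shift(pickle.load(open("pics/n.pkl","rb")),f,(201,266,212,273)))
E
```

```text
t 16.95 pos [ 514.2 -197.1   82.5] yaw 77.8 F [-0.29 -0.67 -0.33] gap 48.2 q6 -0.16
  -> travel [ 0.007 -0.009  0.141] turn -0.03
(0.75, 2.35, 0.9) (0.15, 0.55, 0.858)
```

View pics/s_p.png

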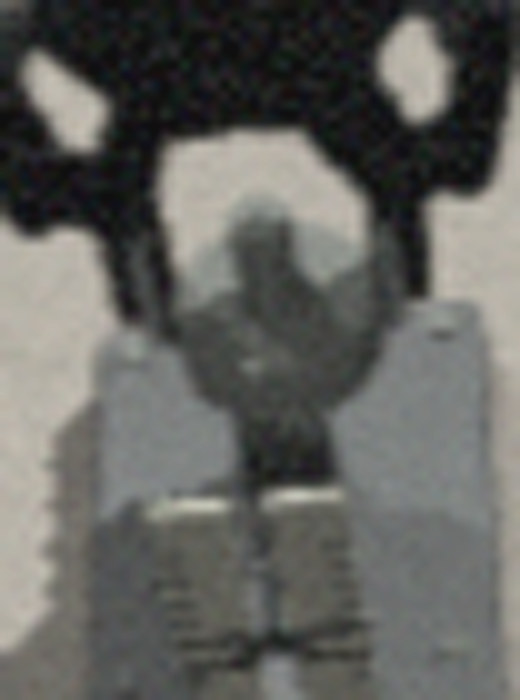

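arm_command --hand '[0.45,0.45,0.45,0.5,0.6,0.75,0.75,0.75]' --pt "0 0 0.06" --pt "0 0 0.12" --pt "0 0 0.12" --pt "0 0 0.12" --pt "0 0 0.12" --pt "0 0 0.12" --pt "0 0 0.12" --pt "0 0 0.12" --turn '[0,0,0,0,0,0,0,0]'

```text
time_s: 17.75
tool_pos: [514.2, -197.1, 79.6]
tool_rot: [[-0.978, 0.211, 0.007], [0.211, 0.978, 0.003], [-0.006, 0.004, -1.0]]
ft_force: [0.7, 0.4, -0.5]
finger_gap: 64.0
```

arm_command --hand '[0.75,0.75,0.75,0.75,0.75,0.75,0.75,0.75]' --pt "0 0 -0.5" --pt "0 0 -2" --pt "0 0 -4" --pt "0 0 -5" --pt "0.4 1.2 -5" --pt "1 3 -5" --pt "1.5 4.6 -5" --pt "1.7 5.2 -5" --turn '[0,0,0,0,0,0,0,0]'

```text
time_s: 18.55
tool_pos: [498.7, -58.8, 206.3]
tool_rot: [[-0.978, 0.209, 0.009], [0.209, 0.978, 0.003], [-0.008, 0.005, -1.0]]
ft_force: [-0.8, -0.8, 1.1]
finger_gap: 63.8
```

arm_command --hand '[0.75,0.75,0.75,0.75,0.75,0.75,0.75,0.75]' --pt "0.4 1.2 0" --pt "1 3 0" --pt "1 3 0" --pt "1 3 0" --pt "1 3 0" --pt "1 3 0" --pt "1 3 0" --pt "1 3 0" --turn '[0,0,0,0,0,0,0,0]'

```text
time_s: 19.35
tool_pos: [490.0, 19.1, 206.4]
tool_rot: [[-0.978, 0.21, 0.008], [0.21, 0.978, 0.003], [-0.008, 0.005, -1.0]]
ft_force: [-0.3, 0.2, -0.2]
finger_gap: 63.8
```

```bash

python3 - <<'E'
from workcell import r
from h import *
f=look(r,"q",180,210,235,295,9); to(r,(514,-197.3,79),78);print(sinks(f)[1])
crop(f,186,250,236,292,15,"pics/s_q2.png")
crop(r.grab_frame("top"),310,145,400,235,6,"pics/t_q.png")
E
```

```text
t 19.4 pos [490.   19.2 206.4] yaw 77.9 F [0.28 0.   0.32] gap 64.1 q6 0.25
  -> travel [-2.717 -8.293  5.075] turn -0.02
(0.8, 2.6, 0.639)
```

View pics/s_q.png

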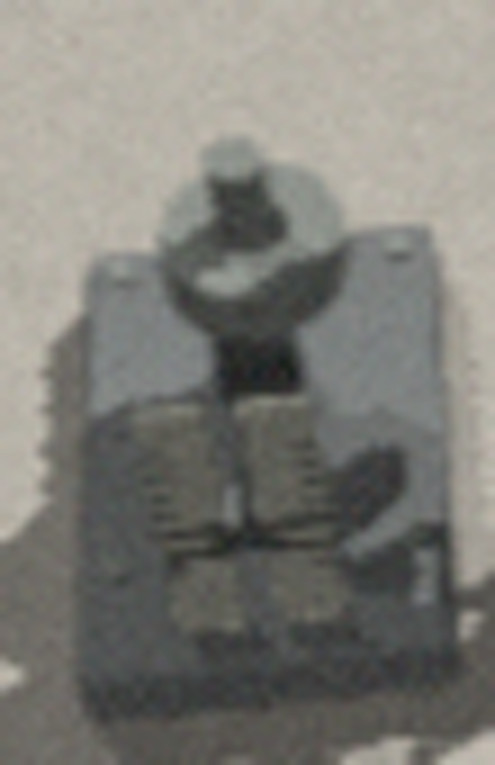

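View pics/s_q2.png

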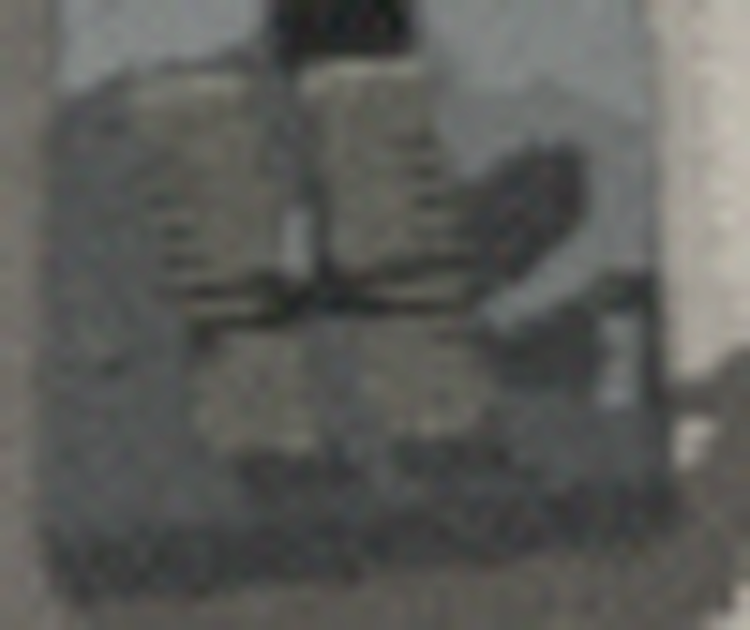

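View pics/t_q.png

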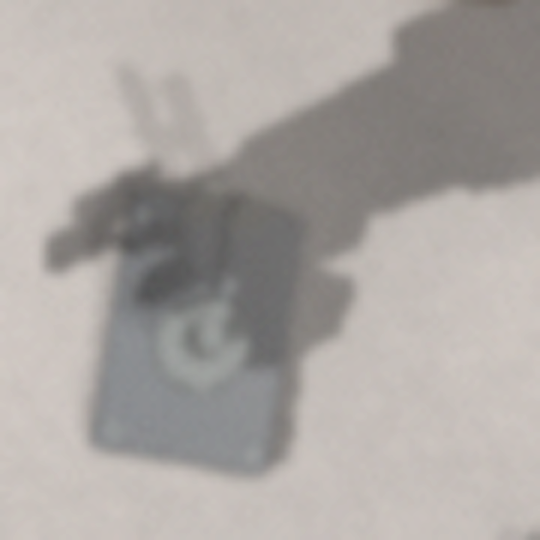

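```bash

python3 - <<'E'
from workcell import r
from h import *
to(r,(300,420,230),78)
E
```

```text
t 19.45 pos [490.   19.3 206.4] yaw 77.9 F [-0.57 -1.33  0.16] gap 63.9 q6 0.25
  -> travel [10.78  14.084 -0.954] turn -0.02
```

arm_command --hand '[0.75,0.75,0.75,0.75,0.75,0.75,0.75,0.75]' --pt "1.2 1.6 -1" --pt "2.4 3.2 -1" --pt "3.6 4.8 -1" --pt "4.8 6.4 -1" --pt "6 8 -1" --pt "7.2 9.6 -1" --pt "8.4 11.2 -1" --pt "9.6 12.8 -1" --turn '[0,0,0,0,0,0,0,0]'

```text
time_s: 20.25
tool_pos: [323.0, 379.6, 231.5]
tool_rot: [[-0.978, 0.21, 0.009], [0.21, 0.978, 0.004], [-0.008, 0.006, -1.0]]
ft_force: [2.3, 0.7, -0.2]
finger_gap: 64.1
```

arm_command --hand '[0.75,0.75,0.75,0.75]' --pt "1 1.2 0" --pt "1 1.2 0" --pt "1 1.2 0" --pt "1 1.2 0" --turn '[0,0,0,0]'

```text
time_s: 20.65
tool_pos: [305.2, 413.5, 231.5]
tool_rot: [[-0.978, 0.21, 0.009], [0.21, 0.978, 0.004], [-0.008, 0.005, -1.0]]
ft_force: [-0.9, -0.1, 0.4]
finger_gap: 64.1
```

```bash

python3 - <<'E'
from workcell import r
from h import *
import copy
print(np.round(r.state()["tool_pos"]))
fs=[r.grab_frame("scene") for _ in range(6)]
f=dict(fs[0]); f["image"]=np.mean([q["image"].astype(float) for q in fs],0).clip(0,255).astype(np.uint8)
pickle.dump(f,open("pics/z.pkl","wb"))
A=load("a")["scene"]
crop(f,186,250,236,292,15,"pics/s_z2.png"); crop(A,186,250,236,292,15,"pics/s_a2.png"); crop(f,180,205,232,262,12,"pics/s_z.png")
print("post",shift(A,f,(198,217,212,229),6)); print("bar",shift(A,f,(200,263,213,270),6))
for z in (126.3,126.3-12): print(z,proj(f,(514,-197.3,z)))
for z in (75,63): print(z,proj(f,(513.9-.2+86,-201-18.6,z)))
t=r.grab_frame("top"); pickle.dump(t,open("pics/zt.pkl","wb"))
crop(t,310,145,400,235,6,"pics/t_z.png"); cv2.imwrite("pics/scene_z.png",f["image"])
E
```

```text
[305. 414. 231.]
post (-6.0, -2.3, 0.508)
bar (0.9, 2.65, 0.538)
126.3 [[204.9741832  223.53015166]]
114.3 [[205.6249321  227.00602929]]
75 [[205.99888716 267.28473333]]
63 [[206.65900479 270.47753994]]
```

View pics/s_z2.png

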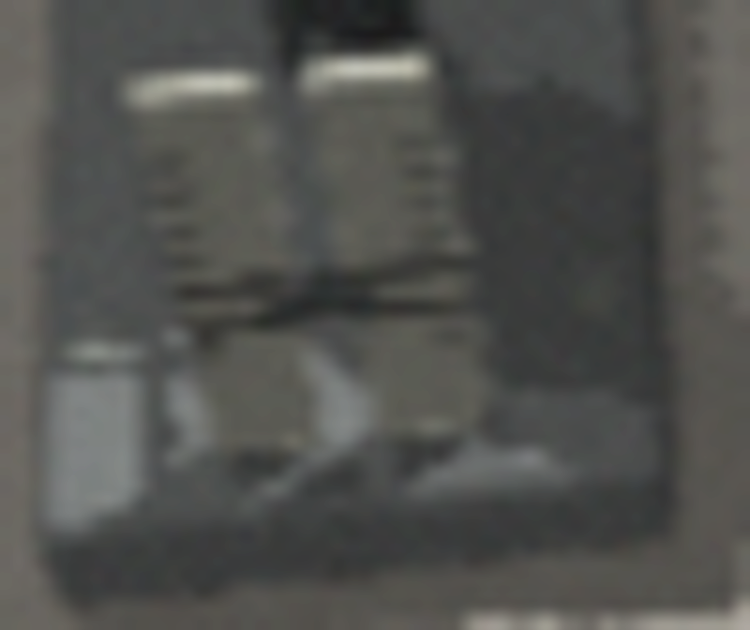

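View pics/s_z.png

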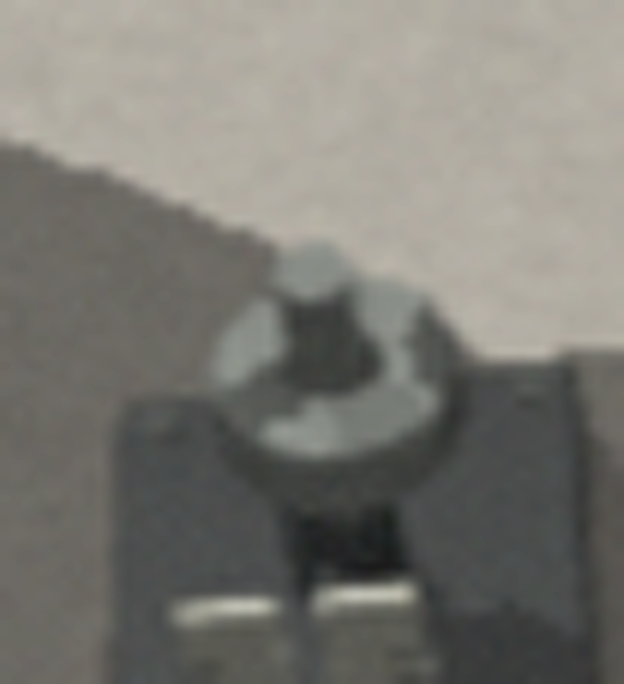

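View pics/t_z.png

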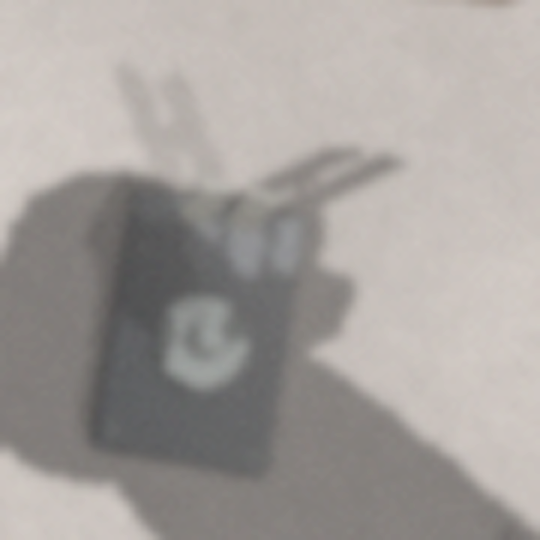

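View pics/s_a2.png

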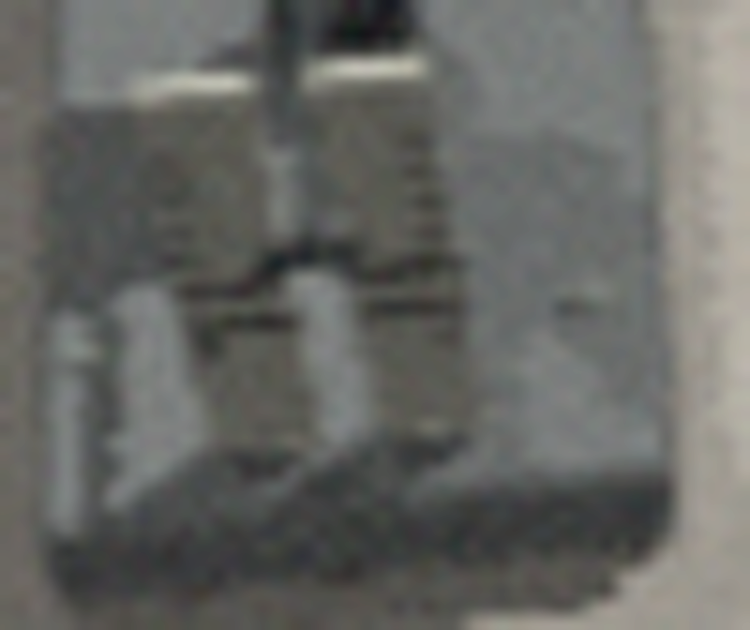

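```bash

python3 - <<'E'
from h import *
A=load("a")["scene"];Z=pickle.load(open("pics/z.pkl","rb"))
# rectify: gauge plate outer face, scale pose; sample image on plate plane (local y, z)
def rect(f,p,xl=84,k=12):
    c,s=np.cos(p[2]),np.sin(p[2])
    ys=np.arange(-30,30,1/k*1.0); zs=np.arange(115,35,-1/k)
    Y,Zz=np.meshgrid(ys,zs); X=p[0]+c*xl-s*Y; YY=p[1]+s*xl+c*Y
    uv=proj(f,np.c_[X.ravel(),YY.ravel(),Zz.ravel()]).astype(np.float32)
    im=cv2.remap(f["image"],uv[:,0].reshape(Y.shape),uv[:,1].reshape(Y.shape),cv2.INTER_CUBIC)
    return im
p=(513.78,-199.9,np.radians(-12.1))
for n,f in(("a",A),("z",Z)):
    im=cv2.convertScaleAbs(rect(f,p,k=9),alpha=1.8,beta=0)
    for z in (65,57,112): cv2.line(im,(0,int((115-z)*9)),(40,int((115-z)*9)),(0,0,255),1)
    cv2.imwrite(f"pics/rect_{n}.png",im[:600])
    g=rect(f,p,k=4).mean(2); ys=np.arange(-30,30,.25)
    for nm,(lo,hi) in dict(L=(-19,-11),Rr=(11,19),bar=(-5,5)).items():
        m=(ys>lo)&(ys<hi); pr=g[:,m].mean(1); zs=np.arange(115,35,-.25)
        print(n,nm,[(z,int(pr[int((115-z)*4)])) for z in range(76,48,-1)])
E
```

```text
a L [(76, 53), (75, 52), (74, 53), (73, 53), (72, 53), (71, 54), (70, 53), (69, 49), (68, 43), (67, 37), (66, 33), (65, 33), (64, 38), (63, 46), (62, 52), (61, 52), (60, 47), (59, 39), (58, 33), (57, 32), (56, 35), (55, 40), (54, 45), (53, 49), (52, 51), (51, 51), (50, 53), (49, 54)]
a Rr [(76, 50), (75, 49), (74, 51), (73, 52), (72, 52), (71, 48), (70, 42), (69, 35), (68, 31), (67, 30), (66, 33), (65, 37), (64, 43), (63, 47), (62, 51), (61, 52), (60, 49), (59, 43), (58, 37), (57, 33), (56, 34), (55, 39), (54, 45), (53, 51), (52, 53), (51, 52), (50, 50), (49, 49)]
a bar [(76, 42), (75, 35), (74, 29), (73, 25), (72, 25), (71, 29), (70, 37), (69, 48), (68, 58), (67, 68), (66, 75), (65, 78), (64, 79), (63, 80), (62, 82), (61, 81), (60, 79), (59, 77), (58, 76), (57, 75), (56, 75), (55, 75), (54, 76), (53, 78), (52, 79), (51, 80), (50, 80), (49, 80)]
z L [(76, 54), (75, 53), (74, 52), (73, 52), (72, 53), (71, 54), (70, 53), (69, 49), (68, 43), (67, 37), (66, 33), (65, 34), (64, 39), (63, 46), (62, 51), (61, 51), (60, 46), (59, 39), (58, 34), (57, 33), (56, 36), (55, 40), (54, 45), (53, 49), (52, 51), (51, 52), (50, 53), (49, 54)]
z Rr [(76, 51), (75, 50), (74, 50), (73, 50), (72, 49), (71, 46), (70, 42), (69, 37), (68, 34), (67, 33), (66, 35), (65, 38), (64, 42), (63, 48), (62, 52), (61, 54), (60, 51), (59, 44), (58, 36), (57, 31), (56, 32), (55, 37), (54, 45), (53, 51), (52, 53), (51, 52), (50, 51), (49, 50)]
z bar [(76, 52), (75, 52), (74, 52), (73, 52), (72, 52), (71, 51), (70, 48), (69, 44), (68, 39), (67, 34), (66, 30), (65, 29), (64, 28), (63, 28), (62, 26), (61, 23), (60, 22), (59, 23), (58, 26), (57, 32), (56, 38), (55, 43), (54, 46), (53, 47), (52, 49), (51, 51), (50, 52), (49, 53)]
```

View pics/rect_z.png

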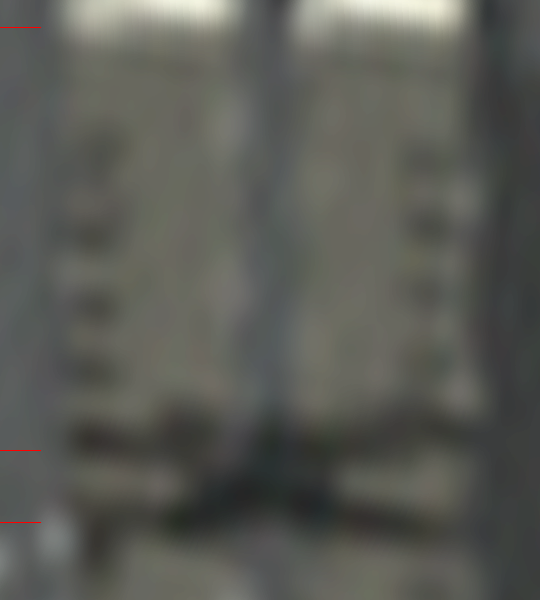

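View pics/rect_a.png

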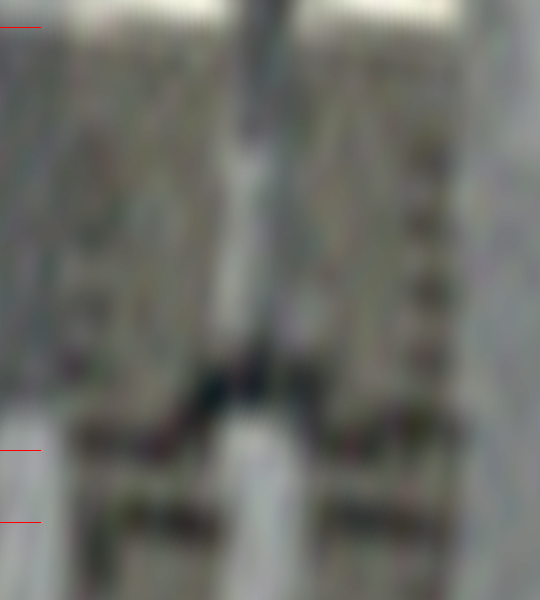

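```bash

python3 - <<'E'
from h import *
p=(513.78,-199.9,np.radians(-12.1))
def rect(f,xl=84,k=8):
    c,s=np.cos(p[2]),np.sin(p[2])
    ys=np.arange(-6,6,1/k); zs=np.arange(80,45,-1/k)
    Y,Zz=np.meshgrid(ys,zs); X=p[0]+c*xl-s*Y; YY=p[1]+s*xl+c*Y
    uv=proj(f,np.c_[X.ravel(),YY.ravel(),Zz.ravel()]).astype(np.float32)
    return zs,cv2.remap(f["image"],uv[:,0].reshape(Y.shape),uv[:,1].reshape(Y.shape),cv2.INTER_CUBIC).mean(2).mean(1)
for n in "a d e g f h i j k m n p q z".split():
    o=pickle.load(open(f"pics/{n}.pkl","rb")); f=o.get("scene",o)
    zs,g=rect(f); i=g.argmin(); w=slice(max(i-20,0),i+21)
    t=np.clip(g.min()+14-g[w],0,None); print(n,"min",round(zs[i],2),"centroid",round((t*zs[w]).sum()/t.sum(),2))
E
```

```text
a min 72.25 centroid 72.34
d min 72.25 centroid 72.34
e min 72.5 centroid 72.57
g min 72.62 centroid 72.67
f min 68.38 centroid 68.47
h min 72.5 centroid 72.63
i min 68.25 centroid 68.57
j min 67.12 centroid 67.13
k min 66.88 centroid 66.84
m min 67.0 centroid 67.04
n min 66.62 centroid 66.72
p min 63.38 centroid 63.45
q min 60.38 centroid 60.45
z min 59.62 centroid 59.73
```

View pics/scene_z.png

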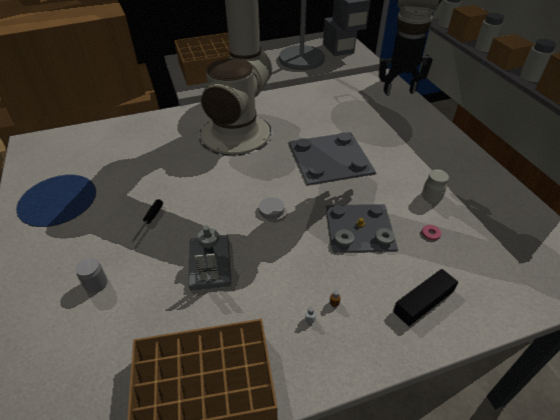

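The last picture shows two rings flat on the scale at about (208,238). The other two are still on their seats at (345,237) and (385,237), and the bush, vials, jar, can and end cap have not moved. The arm is clear of everything, so I am handing in.

```bash

python3 - <<'E'
from workcell import r
print(r.close_job(), r.state()["time_s"])
E
```

```text
the job is handed in; nothing more can be done
the job is handed in; nothing more can be done
```

I lowered two rings over the post. The pointer came to rest between the two lines, so I stopped, left the other two rings on their tray seats and handed in about 21 s into the 72 s.

- **Pan at rest:** it sank about 9–10 mm at the start and about 21.3–22 mm at the end; the lines are at 20 and 28. I worked this out from the pointer's position in the images, tied to three moments when the ring's height on the scale was known from the arm. A rougher reading against the gauge lines alone, with an assumed pointer position in front of the plate, gave 20–21 mm. A third ring would have put it at about 28, on or over the lower line.
- **Miss on the first ring:** its first lowering caught on the post top about 3 mm off and pushed the pan down 3–4 mm to about 13 mm. I lifted it, shifted it, and it then went over freely. The second ring went over on the first try.
- **Releases:** each ring was let go only after it had been lowered most or all of its expected sink past contact, so neither was dropped.
- **Disagreements:** the two cameras differed by 3–4 mm in x at the tray, so I relied on the arm's own position and the scene camera for the fit. My first estimate of the starting sink (about 6 mm, from a rough fit of the scale in the image) was wrong, and contact with the post showed it.

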